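# Open the small fume hood's sash to the marked working height

## Robot

A 6-joint arm with a two-finger parallel gripper is mounted at the origin on a cart in front of the work surface, level with it; the furniture and walls round the work are solid. World frame = base frame: x ahead of the robot, y to its left, z up, the work surface at z = 0. Lengths are in mm, angles in rad, forces in N, time in s.
With the tool pointing down it reaches from about 300 to 875 mm from the base axis. Payload 6.4 kg.
Tool frame: the origin (TCP) lies on the centre line of the jaws, within the pads' length; the fingertips stand 14 mm ahead of it and the grasp point (between the pads) lies 5 mm behind it; y points along the fingers, z is the direction in which the jaws open and shut, and the axes are right-handed (so a half turn about y gives the same grasp; the last joint's range is limited). The gripper opens to 88 mm and grips with 3 to 60 N. Pads are 18 mm wide; open, the fingers measure 123 mm over their backs; the gripper's body (75 mm by 187 mm) begins 45 mm behind the grasp point.
Start: joints at [1.033, 0.181, 1.607, -0, 1.354, -0.206], TCP at [187.292, 543.657, 252.714] pointing down, gripper open.
Joint ranges: [-2.99, 2.99], [-0.89, 2.07], [0.3, 2.58], [-1.14, 4.28], [0, 2.63], [-3.12, 3.12]. Speed limits (rad/s): [2.57, 2.57, 3.01, 3.14, 3.14, 3.14].

## Interface

Orientations are given as a 3x3 rotation matrix whose columns are the frame's x, y, z axes.
In Python, from workcell import monitor, vision, order gives the robot as it stands.
- The arm moves only by the tool arm_command, never from a script. Its argument "series" is a list of rows, each an object with "slide": the shift along the world's x, y, z in cm, a list of three; "twist": the turn, a rotation vector about the world's x, y, z in rad, a list of three; "hand": the opening, from 0 (shut) to 1 (fully open). A call has 1 to 8 rows; each row shifts and turns the commanded pose from where the row before left it; what a row does not reach is not made up. A row lasts 1/10 s, in which the tool goes at most 50 mm and 8.59 degrees, less where a joint would pass 70% of its speed; a pose out of reach is approached as far as the arm can. A call with a gripper value outside its range is refused whole. The fingers move at their own pace and stop on an object; "grip_force" is the grip in N (left out, the last holds). Time passes only in rows, so rows that do not move let the fingers close. It gives the time, the measured TCP pose, the force and the opening at its end, in the units of the state.
- monitor.observe(): the state, without advancing time (a new reading comes with each control period).
- vision.get_image(name): name is "side" or "top" or "wrist"; returns a dict with "color" (480x640x3 uint8, red, green, blue), "fx", "fy", "cx", "cy" (pixels), "rvec" (rotation vector, rad) and "tvec" (3), from world to camera coordinates, as OpenCV has them; the wrist camera has in their place "tool_from_camera" (4x4, takes a point from camera to tool coordinates, whose origin is the TCP and whose axes are the tool frame's). Camera axes: x right, y down, z forward; pixel columns grow to the right and rows downward; lengths in mm; the calibration is good to about 2 mm. A picture is of the moment at which its call begins: read the wrist's pose just before it. There is no depth.
- order.close_job(): hands the job in, once; it reports no verdict.
The state is a dict: "clock": time; "joint_pos": joint angles; "qvel": joint speeds; "joint_torque": joint torques, N m; "tool_pos": TCP position; "tcp_rot": TCP orientation; "ft_force": force on the tool from outside, world axes, zero at the start; "wrist_torque": the same for the moment, N m; "gripper_width": finger opening in mm.
Only numpy, scipy, OpenCV 4.12 (cv2) and the standard library are available. Lean on these libraries where they do the work, as an engineer would, in place of code of your own. Each camera call takes 0.05 s, during which the arm holds its last target. There are 200 camera calls.

## Task

Open the small fume hood for work: first press the round green fan button on the desk fully down and let it go, then push the hood's sliding window up with the fingers from beneath its lip until the red pointer stands level with the green mark on the right-hand post. Do not pinch the lip between the fingers; leave the window standing there by itself and do not disturb the things on the desk.

Things in the scene. Friction and masses are not known exactly. Their poses are not given: they have to be found in the camera images.
- hood_front (a point): small white fume hood with clear sides, 360 mm wide, 180 mm deep, 360 mm to the roof, its two aluminium sash posts 500 mm high; fixed to the desk. The point is at desk height in the middle of the width, in the middle of the posts' 30 mm depth. Its x axis points level into the hood (away from the robot), y to the left along the front, z up.
- sash (a joint): height of the sliding window above its lowest position, m, 0 to 0.19, growing upward. It is counterweighted (the tube on the left post): it stays where it is left and needs about 3 to 6 N to move slowly either way, a little more when moved faster.
- lip_edge (a point): point on the underside of the window's lip, in the middle of its width, straight under the axis of its round nose (7 mm radius): 7 mm behind the lip's foremost line and 51 mm in front of the hood_front point along the hood's x. 90 mm above the desk when joint sash is 0; moves with the window. Axes as those of the hood.
- lip_under: aluminium part of the lip, a level ledge on the front of the window's lower edge: 290 mm wide (along the hood's y), 15 mm thick with the rubber on top, standing out 50 mm from the window, underside free and flat, front edge a round nose of 7 mm radius. Origin 7 mm in front of lip_edge, same height. Axes as those of the hood.
- lip_top: the black rubber strip on top of the lip, 10 to 15 mm above its underside. Same origin and axes as lip_under. Touching it and the aluminium at once with the fingers counts as pinching.
- pointer (a point): tip of the small red pointer at the right end of the window's lower edge, in front of the right post; it moves with the window. 8 mm above lip_edge.
- mark_mid (a point): centre of the green band on the front of the right post (band 25 mm wide, 20 mm high): the working height for the pointer. Fixed; its height differs from start to start.
- fan (a joint): travel of the green fan button, m: 0 released, 0.006 fully down; springs back. About 5 N presses it fully down.
- fan_top (a point): centre of the top of the round green button (32 mm in diameter) on its black housing, fixed on the desk to the left or right in front of the hood. It is pressed straight down.
- kitchen_timer: loose white bench timer, 66x62x20 mm, lying on the desk on the side opposite the fan button; origin under its centre. Leave alone.
- cup: loose white cup, 40 mm wide and 50 mm tall, standing on the desk to the left in front of the hood; origin under its centre. Leave alone.
- cover_box: loose blue and white cover-slip box, 35x35x21 mm, on the desk to the right in front of the hood; origin under its centre. Leave alone.
- yellow_marker: loose yellow highlighter, 117 mm long, 16 mm thick, lying across the desk nearest the robot; origin under its centre. Leave alone.
Things that resemble listed ones, but are neither listed nor needed, are in the scene too. Leave any orange or yellow look-alike of the part that bears fan alone.

How it is judged:
By the outcome, as a careful person would: the job done as asked, in the order asked, and still so for the second after the job is handed in, with the robot touching nothing.
It also fails if it takes over 51 s, if anything falls off the work surface, if the arm or the gripper's body presses on something with over 40 N, if the wrist force passes 120 N, or if a joint passes its speed limit or range.

## Working session

There is one attempt and no reset: what is moved stays moved. The work goes in short steps, Python scripts to look and compute and a tool call to move; the robot and the scene stay as the last step left them, time stands still between calls to the robot, and variables do not carry over. Pictures are saved under pics/ and viewed, about 8 in all and at most 12, crops included, and the job is handed in when it is done.

Besides the shell and the picture viewer there is one more tool, called after "Request:" by a JSON object that holds its "method" and its "body". arm_command: Moves the arm, as the interface text tells. Its arguments: {"type":"object","properties":{"series":{"type":"array"},"grip_force":{"type":"number"}},"required":["series"]}

```bash
mkdir -p pics; cat > h.py <<'E'
import numpy as np, cv2
from workcell import monitor, vision, order
def cam(im):
    K=np.array([[im['fx'],0,im['cx']],[0,im['fy'],im['cy']],[0,0,1.]])
    if 'rvec' in im and im.get('rvec') is not None:
        R=cv2.Rodrigues(np.array(im['rvec'],float))[0]; t=np.array(im['tvec'],float).ravel(); return K,R,t
    s=im['state']; T=np.array(im['tool_from_camera']); Rw=np.array(s['tcp_rot']).reshape(3,3)
    Rc=Rw@T[:3,:3]; c=Rw@T[:3,3]+np.array(s['tool_pos']); return K,Rc.T,-Rc.T@c
def get(n):
    s=monitor.observe(); im=dict(vision.get_image(n)); im['state']=s; return im
def ray(im,u,v):
    K,R,t=cam(im); d=R.T@np.linalg.solve(K,[u,v,1.]); return -R.T@t,d/np.linalg.norm(d)
def onz(im,u,v,z=0,ax=2):
    c,d=ray(im,u,v); return c+d*(z-c[ax])/d[ax]
def tri(*o):
    A=np.zeros((3,3));b=np.zeros(3)
    for im,u,v in o:
        c,d=ray(im,u,v);P=np.eye(3)-np.outer(d,d);A+=P;b+=P@c
    x=np.linalg.solve(A,b); return x,[np.linalg.norm(np.cross(x-ray(*q)[0],ray(*q)[1])) for q in o]
def proj(im,p):
    K,R,t=cam(im); q=K@(R@np.array(p,float)+t); return q[:2]/q[2]
def blobs(im,lo,hi,amin=30):
    m=cv2.inRange(cv2.cvtColor(im['color'],cv2.COLOR_RGB2HSV),np.array(lo),np.array(hi))
    n,l,s,c=cv2.connectedComponentsWithStats(m); return [(s[i].tolist(),c[i].round(1).tolist()) for i in range(1,n) if s[i][4]>=amin]
E
python3 - <<'E'
from h import *
import pickle
s=monitor.observe(); print({k:np.round(v,3).tolist() for k,v in s.items()})
for n in('side','top'):
    im=get(n); pickle.dump(im,open(n+'.pkl','wb')); cv2.imwrite(f'pics/{n}1.png',im['color'][:,:,::-1])
    K,R,t=cam(im); print(n,K[0,0],(-R.T@t).round(),R.round(2).tolist())
    print('green',blobs(im,(45,80,50),(85,255,255))); print('red',blobs(im,(0,130,80),(6,255,255),8),blobs(im,(174,130,80),(180,255,255),8))
E
```

```text
{'clock': 0.0, 'joint_pos': [1.033, 0.182, 1.608, 0.0, 1.354, -0.206], 'qvel': [0.001, 0.001, 0.0, -0.001, -0.003, 0.001], 'joint_torque': [-0.001, -43.389, -34.183, 0.07, 0.039, -0.0], 'tool_pos': [187.031, 543.22, 251.846], 'tcp_rot': [[0.945, -0.001, 0.326], [-0.326, -0.001, 0.945], [-0.0, -1.0, -0.002]], 'ft_force': [0.201, 0.467, 0.798], 'wrist_torque': [-0.02, -0.03, -0.041], 'gripper_width': 87.741}
side 435.0061128535171 [ 366. -807.  499.] [[0.98, -0.22, -0.01], [-0.1, -0.37, -0.93], [0.2, 0.9, -0.38]]
green [([426, 208, 10, 15, 108], [430.8, 215.1]), ([315, 374, 20, 18, 288], [324.3, 382.6])]
red [([417, 280, 4, 11, 36], [418.5, 285.2]), ([480, 388, 28, 31, 645], [493.9, 401.8]), ([587, 399, 22, 17, 172], [597.1, 407.4])] []
top 471.21007870134997 [ 346.   17. 1154.] [[-0.03, -1.0, 0.0], [-0.98, 0.03, -0.2], [0.2, -0.01, -0.98]]
green [([431, 152, 14, 5, 49], [437.6, 154.1]), ([435, 256, 14, 14, 148], [441.6, 262.6])]
red [([234, 95, 6, 8, 30], [236.8, 98.2]), ([478, 114, 10, 7, 42], [482.4, 116.7]), ([467, 163, 25, 17, 294], [479.3, 171.3]), ([414, 174, 8, 5, 25], [416.7, 176.2]), ([225, 267, 6, 5, 20], [227.2, 269.2])] []
```

View pics/side1.png

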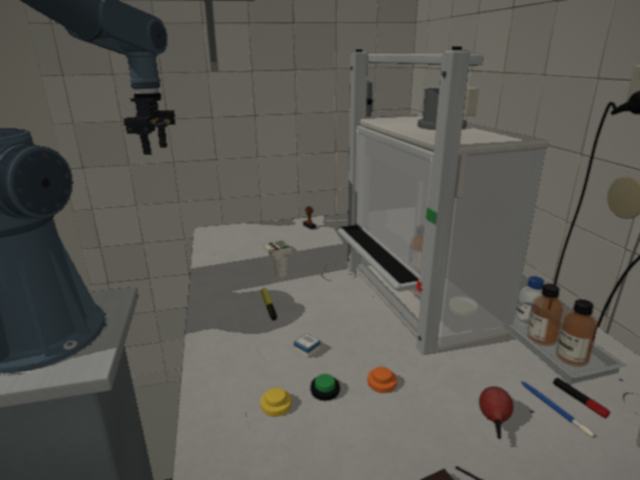

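View pics/top1.png

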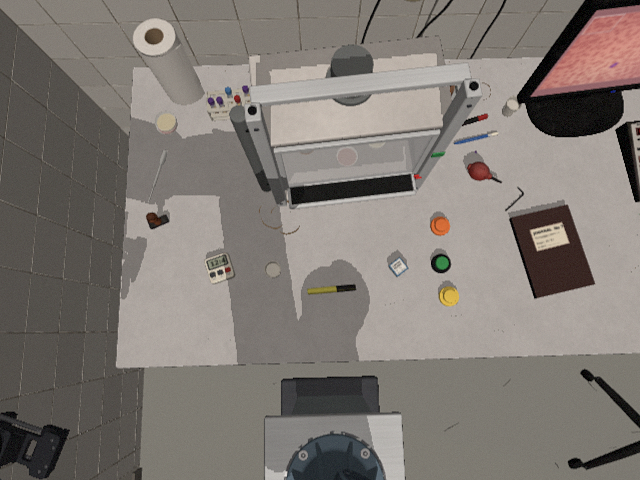

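The side view shows the green button at (324,383) between yellow and orange look-alikes, the green mark at (431,215) and the pointer at (418,285). The top view shows the button at (442,263), the mark at (438,154), the pointer at (417,176) and the black rubber strip across (290-414, 175-203).

```bash
python3 - <<'E'
from h import *
import pickle
S=pickle.load(open('side.pkl','rb'));T=pickle.load(open('top.pkl','rb'))
for n,a,b in(('fan',(324.3,382.6),(441.6,262.6)),('mark',(430.8,215.1),(437.6,154.1)),('ptr',(418.5,285.2),(416.7,176.2))):
    x,e=tri((S,*a),(T,*b)); print(n,x.round(1),np.round(e,1))
g=cv2.cvtColor(T['color'],cv2.COLOR_RGB2GRAY); m=np.zeros_like(g); m[165:215,270:425]=(g[165:215,270:425]<45)*255
c=max(cv2.findContours(m,0,2)[0],key=cv2.contourArea); r=cv2.approxPolyDP(c,5,True)[:,0]; print(r.tolist(),cv2.contourArea(c))
for q in r: print(onz(T,*q,105).round(1))
gs=cv2.cvtColor(S['color'],cv2.COLOR_RGB2GRAY); m=np.zeros_like(g); m[220:290,330:420]=(gs[220:290,330:420]<45)*255
c=max(cv2.findContours(m,0,2)[0],key=cv2.contourArea); r=cv2.approxPolyDP(c,3,True)[:,0]; print(r.tolist())
for q in r: print(onz(S,*q,105).round(1))
for n,(u,v) in dict(timer=(220,268),cup=(273,270),box=(398,266),mk0=(308,290),mk1=(355,288)).items(): print(n,onz(T,u,v,50 if n=='cup' else 15).round())
E
```

```text
fan [ 495.4 -276.    13.9] [0.9 0.9]
mark [ 682.1 -222.1  259.5] [0.7 0.7]
ptr [ 680.2 -206.   125.9] [0.5 0.5]
[[410, 176], [290, 188], [292, 203], [409, 190]] 1778.0
[ 687.4 -194.8  105. ]
[666.3  84.8 105. ]
[630.2  80.7 105. ]
[ 653.7 -190.3  105. ]
[[342, 227], [400, 282], [417, 279], [358, 226]]
[643.5 135.  105. ]
[ 670.8 -153.   105. ]
[ 705.9 -150.1  105. ]
[682.9 131.5 105. ]
timer [496. 263.  15.]
cup [484. 131.  50.]
box [ 489. -169.   15.]
mk0 [437.  51.  15.]
mk1 [439. -62.  15.]
```

```bash
python3 - <<'E'
from h import *
import pickle
S=pickle.load(open('side.pkl','rb'));T=pickle.load(open('top.pkl','rb'))
for a,b in(((342,227),(292,203)),((358,226),(290,188)),((400,282),(409,190)),((417,279),(410,176))):
    x,e=tri((S,*a),(T,*b)); print(x.round(1),np.round(e,1))
for z in(120,130,140):
  P=[onz(T,*q,z)[:2] for q in((290,188),(410,176),(409,190),(292,203))]
  print(z,np.round(P).tolist(), [np.degrees(np.arctan2(*(P[i]-P[j]))).round(2) for i,j in((0,1),(3,2))])
def crop(im,x,y,w,h,k): return cv2.resize(im['color'][y:y+h,x:x+w,::-1],None,fx=k,fy=k,interpolation=cv2.INTER_CUBIC)
a=crop(S,330,190,130,110,6); cv2.imwrite('pics/c1.png',a[:600,:800])
E
```

```text
[625.5  79.1 128.1] [1.5 1.5]
[663.4  83.  124.8] [3.1 3.1]
[ 651.3 -187.4  125.1] [3.5 3.5]
[ 682.2 -190.8  128.9] [2.5 2.5]
120 [[662.0, 84.0], [683.0, -192.0], [649.0, -187.0], [626.0, 80.0]] [np.float64(-4.33), np.float64(-4.94)]
130 [[659.0, 83.0], [679.0, -190.0], [646.0, -185.0], [623.0, 79.0]] [np.float64(-4.33), np.float64(-4.94)]
140 [[656.0, 83.0], [676.0, -188.0], [643.0, -183.0], [621.0, 79.0]] [np.float64(-4.33), np.float64(-4.94)]
```

View pics/c1.png

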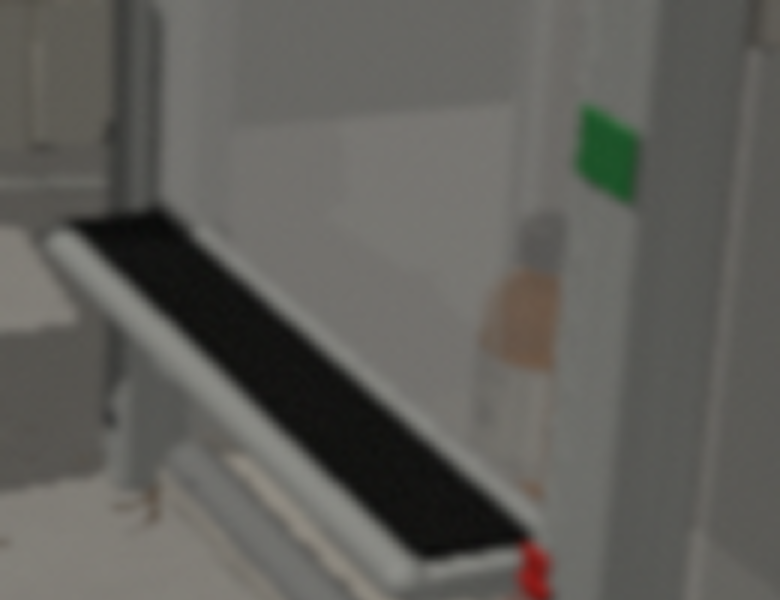

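Request:
{"method": "arm_command", "body": {"series": [{"slide": [1.7, -4.5, 0], "twist": [0, 0, 0.05], "hand": 0}, {"slide": [1.7, -4.5, 0], "twist": [0, 0, 0.05], "hand": 0}, {"slide": [1.7, -4.5, 0], "twist": [0, 0, 0.05], "hand": 0}, {"slide": [1.7, -4.5, 0], "twist": [0, 0, 0.05], "hand": 0}, {"slide": [1.7, -4.5, 0], "twist": [0, 0, 0.05], "hand": 0}, {"slide": [1.7, -4.5, 0], "twist": [0, 0, 0.05], "hand": 0}, {"slide": [1.7, -4.5, 0], "twist": [0, 0, 0.05], "hand": 0}, {"slide": [1.7, -4.5, 0], "twist": [0, 0, 0.06], "hand": 0}], "grip_force": 10}}

```text
clock: 0.9
tool_pos: [323.3, 181.9, 252.6]
tcp_rot: [[0.997, 0.0, -0.081], [0.081, 0.0, 0.997], [0.0, -1.0, 0.0]]
ft_force: [1.3, 0.3, 1.4]
gripper_width: 26.3
```

```bash
cat > st.py <<'E'
from h import *
s=monitor.observe()
for k in('clock','joint_pos','tool_pos','tcp_rot','ft_force','gripper_width'): print(k,np.round(s[k],3).tolist())
with open('log.txt','a') as f: f.write(repr([np.array(s[k]).ravel().tolist() for k in('joint_pos','tool_pos','tcp_rot')])+'\n')
E
python3 st.py
```

```text
clock 0.9
joint_pos [0.19, -0.321, 2.078, -0.0, 1.384, -1.462]
tool_pos [323.261, 181.95, 252.638]
tcp_rot [[0.997, 0.0, -0.081], [0.081, 0.0, 0.997], [0.0, -1.0, 0.0]]
ft_force [1.301, 0.274, 1.439]
gripper_width 26.334
```

Request:
{"method": "arm_command", "body": {"series": [{"slide": [1.6, -4.5, 0], "twist": [0, 0, 0], "hand": 0}, {"slide": [1.6, -4.5, 0], "twist": [0, 0, 0], "hand": 0}, {"slide": [1.6, -4.5, 0], "twist": [0, 0, 0], "hand": 0}, {"slide": [1.6, -4.5, 0], "twist": [0, 0, 0], "hand": 0}, {"slide": [1.6, -4.5, 0], "twist": [0, 0, 0], "hand": 0}, {"slide": [1.6, -4.5, -1], "twist": [0, 0, 0], "hand": 0}, {"slide": [1.6, -4.5, -1], "twist": [0, 0, 0], "hand": 0}, {"slide": [1.6, -4.5, -1], "twist": [0, 0, 0], "hand": 0}]}}

```text
clock: 1.7
tool_pos: [451.4, -178.4, 222.1]
tcp_rot: [[0.997, 0.0, -0.077], [0.077, 0.0, 0.997], [0.0, -1.0, 0.0]]
ft_force: [0.8, 0.2, 0.6]
gripper_width: 0.3
```

Request:
{"method": "arm_command", "body": {"series": [{"slide": [2.2, -4.3, -1], "twist": [0, 0, 0], "hand": 0}, {"slide": [2.2, -4.3, -1], "twist": [0, 0, 0], "hand": 0}, {"slide": [0, 0, -3], "twist": [0, 0, 0], "hand": 0}, {"slide": [0, 0, -3], "twist": [0, 0, 0], "hand": 0}, {"slide": [0, 0, 0], "twist": [0, 0, 0], "hand": 0}]}}

```text
clock: 2.2
tool_pos: [492.5, -260.5, 137.8]
tcp_rot: [[0.997, -0.007, -0.077], [0.077, 0.006, 0.997], [-0.007, -1.0, 0.007]]
ft_force: [-0.6, -0.8, 0.7]
gripper_width: 0.4
```

```bash
python3 st.py; python3 - <<'E'
from h import *
im=get('wrist'); cv2.imwrite('pics/w1.png',im['color'][:,:,::-1])
for s,c in blobs(im,(45,80,50),(85,255,255)): print(s,c,onz(im,*c,22).round(1))
print(proj(im,(495.4,-276,22)))
E
```

```text
clock 2.2
joint_pos [-0.7, 0.278, 1.739, 0.0, 1.134, -2.348]
tool_pos [492.468, -260.482, 137.832]
tcp_rot [[0.997, -0.007, -0.077], [0.077, 0.006, 0.997], [-0.007, -1.0, 0.007]]
ft_force [-0.622, -0.754, 0.729]
gripper_width 0.363
[283, 221, 41, 43, 1373] [303.0, 242.1] [ 494.7 -276.3   22. ]
[303.3369259  243.04274256]
```

View pics/w1.png

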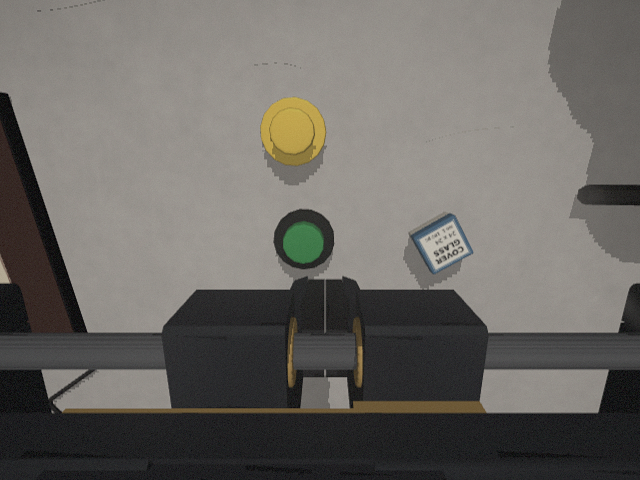

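The wrist view shows the green button at (303,242), which casts to (495,-276) and agrees with the two-view fix. The yellow look-alike is 85 mm behind it and the box is to its right, so both are clear.

Request:
{"method": "arm_command", "body": {"series": [{"slide": [0.25, -1.55, -2.5], "twist": [0, 0, 0], "hand": 0}, {"slide": [0, 0, -3.5], "twist": [0, 0, 0], "hand": 0}, {"slide": [0, 0, -2.8], "twist": [0, 0, 0], "hand": 0}, {"slide": [0, 0, 0], "twist": [0, 0, 0], "hand": 0}, {"slide": [0, 0, 0], "twist": [0, 0, 0], "hand": 0}]}}

```text
clock: 2.75
tool_pos: [498.6, -278.2, 56.4]
tcp_rot: [[0.997, 0.001, -0.079], [0.079, -0.001, 0.997], [0.001, -1.0, -0.001]]
ft_force: [-0.3, -1.0, 0.8]
gripper_width: 0.3
```

Request:
{"method": "arm_command", "body": {"series": [{"slide": [0, 0, -0.3], "twist": [0, 0, 0], "hand": 0}, {"slide": [0, 0, -0.3], "twist": [0, 0, 0], "hand": 0}, {"slide": [0, 0, 0], "twist": [0, 0, 0], "hand": 0}]}}

```text
clock: 3.05
tool_pos: [498.2, -278.1, 49.6]
tcp_rot: [[0.997, 0.001, -0.078], [0.078, -0.001, 0.997], [0.001, -1.0, -0.001]]
ft_force: [0.6, -0.6, -0.8]
gripper_width: 0.7
```

Tip at 35.6 mm, with no contact yet. I'll correct xy by (-3,+2) and step down.

Request:
{"method": "arm_command", "body": {"series": [{"slide": [-0.3, 0.2, -0.3], "twist": [0, 0, 0], "hand": 0}, {"slide": [0, 0, -0.3], "twist": [0, 0, 0], "hand": 0}, {"slide": [0, 0, 0], "twist": [0, 0, 0], "hand": 0}]}}

```text
clock: 3.35
tool_pos: [494.3, -275.5, 42.2]
tcp_rot: [[0.997, -0.001, -0.078], [0.078, 0.001, 0.997], [-0.001, -1.0, 0.001]]
ft_force: [0.4, 0.7, -0.2]
gripper_width: 0.4
```

Request:
{"method": "arm_command", "body": {"series": [{"slide": [0, 0, -0.3], "twist": [0, 0, 0], "hand": 0}, {"slide": [0, 0, 0], "twist": [0, 0, 0], "hand": 0}]}}

```text
clock: 3.55
tool_pos: [494.6, -275.7, 39.3]
tcp_rot: [[0.997, -0.001, -0.078], [0.078, 0.0, 0.997], [-0.001, -1.0, 0.0]]
ft_force: [-0.1, -0.5, -0.8]
gripper_width: 0.5
```

Request:
{"method": "arm_command", "body": {"series": [{"slide": [0, 0, -0.3], "twist": [0, 0, 0], "hand": 0}, {"slide": [0, 0, 0], "twist": [0, 0, 0], "hand": 0}]}}

```text
clock: 3.75
tool_pos: [494.9, -275.9, 36.5]
tcp_rot: [[0.997, 0.0, -0.078], [0.078, -0.0, 0.997], [0.0, -1.0, -0.0]]
ft_force: [-0.8, -0.1, 0.0]
gripper_width: 0.6
```

Request:
{"method": "arm_command", "body": {"series": [{"slide": [0, 0, -0.2], "twist": [0, 0, 0], "hand": 0}, {"slide": [0, 0, 0], "twist": [0, 0, 0], "hand": 0}]}}

```text
clock: 3.95
tool_pos: [494.9, -276.0, 34.7]
tcp_rot: [[0.997, 0.0, -0.078], [0.078, -0.0, 0.997], [0.0, -1.0, -0.0]]
ft_force: [-0.3, 0.5, 2.2]
gripper_width: 0.4
```

Request:
{"method": "arm_command", "body": {"series": [{"slide": [0, 0, -0.2], "twist": [0, 0, 0], "hand": 0}, {"slide": [0, 0, 0], "twist": [0, 0, 0], "hand": 0}]}}

```text
clock: 4.15
tool_pos: [494.9, -276.0, 32.8]
tcp_rot: [[0.997, 0.0, -0.078], [0.078, -0.0, 0.997], [0.0, -1.0, -0.0]]
ft_force: [-0.5, 0.3, 4.1]
gripper_width: -0.0
```

Request:
{"method": "arm_command", "body": {"series": [{"slide": [0, 0, -0.2], "twist": [0, 0, 0], "hand": 0}, {"slide": [0, 0, 0], "twist": [0, 0, 0], "hand": 0}]}}

```text
clock: 4.35
tool_pos: [494.9, -276.0, 30.8]
tcp_rot: [[0.997, 0.0, -0.078], [0.078, -0.0, 0.997], [0.0, -1.0, -0.0]]
ft_force: [-0.5, 0.9, 4.6]
gripper_width: 0.4
```

Request:
{"method": "arm_command", "body": {"series": [{"slide": [0, 0, -0.2], "twist": [0, 0, 0], "hand": 0}, {"slide": [0, 0, 0], "twist": [0, 0, 0], "hand": 0}]}}

```text
clock: 4.55
tool_pos: [495.0, -276.0, 30.2]
tcp_rot: [[0.997, -0.0, -0.078], [0.078, -0.0, 0.997], [-0.0, -1.0, -0.0]]
ft_force: [-5.0, 3.9, 16.6]
gripper_width: 0.4
```

The button bottomed out: force rose to 16.6 N after about 6 mm of travel. Releasing now, then checking that it springs back.

Request:
{"method": "arm_command", "body": {"series": [{"slide": [0, 0, 0.5], "twist": [0, 0, 0], "hand": 0}, {"slide": [0, 0, 1.5], "twist": [0, 0, 0], "hand": 0}, {"slide": [0, 0, 3], "twist": [0, 0, 0], "hand": 0}, {"slide": [0, 0, 4.5], "twist": [0, 0, 0], "hand": 0}, {"slide": [0, 0, 4.5], "twist": [0, 0, 0], "hand": 0}, {"slide": [-1, 3, 2], "twist": [0, 0, 0], "hand": 0}]}}

```text
clock: 5.15
tool_pos: [487.1, -249.3, 194.2]
tcp_rot: [[0.997, 0.007, -0.076], [0.076, -0.006, 0.997], [0.006, -1.0, -0.007]]
ft_force: [0.4, 0.3, 1.8]
gripper_width: 0.4
```

```bash
python3 st.py; python3 - <<'E'
from h import *
# fit planar part: q4=0, tool down: r_planar, z
D=[eval(l) for l in open('log.txt')]
D.append([[1.033,.1815,1.6075,0,1.354,-.206],[187.031,543.22,251.846],[0]*9])
A=[];b=[]
for q,p,_ in D:
    x=np.sqrt(p[0]**2+p[1]**2-117.5**2); print(np.hypot(*p[:2])*np.sin(np.arctan2(p[1],p[0])-q[0]),x,p[2],q[1],q[1]+q[2])
    A.append([0,1,np.sin(q[1]),np.sin(q[1]+q[2]),0]);b.append(x)
    A.append([1,0,np.cos(q[1]),np.cos(q[1]+q[2]),0]);b.append(p[2])
A=np.array(A)[:,:4]
print(np.linalg.lstsq(A,np.array(b),rcond=None))
E
```

```text
clock 5.15
joint_pos [-0.69, 0.174, 1.739, -0.001, 1.219, -2.336]
tool_pos [487.053, -249.345, 194.233]
tcp_rot [[0.997, 0.007, -0.076], [0.076, -0.006, 0.997], [0.006, -1.0, -0.007]]
ft_force [0.367, 0.263, 1.753]
gripper_width 0.398
117.79613247004212 351.8476071188049 252.63840275954502 -0.3209012008831803 1.7566876123889843
117.80965630362779 544.5819676644647 137.83159688315558 0.2782476949021632 2.0176930570046263
117.63938392573574 534.4040086552012 194.23321168553036 0.17380223856724897 1.9132480312006521
117.63190419327019 562.3720417668361 251.846 0.1815 1.789
(array([-40.26753413, -10.76890155, 408.47027683, 501.88446981]), array([194.6956663]), np.int32(4), array([2.96489712, 2.66087445, 0.32929169, 0.14387215]))
```

Request:
{"method": "arm_command", "body": {"series": [{"slide": [0.2, 3.6, 0.5], "twist": [0, 0, -0.063], "hand": 0}, {"slide": [0.2, 3.6, 0.5], "twist": [0, 0, -0.063], "hand": 0}, {"slide": [0.2, 3.6, 0.5], "twist": [0, 0, -0.063], "hand": 0}, {"slide": [0.2, 3.6, 0.5], "twist": [0, 0, -0.063], "hand": 0}, {"slide": [0.2, 3.6, 0.5], "twist": [0, 0, -0.063], "hand": 0}, {"slide": [0.2, 3.6, 0.5], "twist": [0, 0, -0.063], "hand": 0}, {"slide": [0, 0, 0], "twist": [0, 0, 0], "hand": 0}]}}

```text
clock: 5.85
tool_pos: [496.6, -26.3, 219.7]
tcp_rot: [[0.956, 0.001, 0.293], [-0.293, 0.001, 0.956], [0.001, -1.0, 0.001]]
ft_force: [0.3, -0.7, -0.6]
gripper_width: 0.6
```

```bash
python3 st.py
```

```text
clock 5.85
joint_pos [-0.293, 0.039, 1.833, 0.001, 1.269, -1.567]
tool_pos [496.64, -26.297, 219.68]
tcp_rot [[0.956, 0.001, 0.293], [-0.293, 0.001, 0.956], [0.001, -1.0, 0.001]]
ft_force [0.333, -0.741, -0.648]
gripper_width 0.571
```

Request:
{"method": "arm_command", "body": {"series": [{"slide": [0, 0, 0], "twist": [-0.041, -0.134, 0], "hand": 0}, {"slide": [0, 0, 0], "twist": [-0.041, -0.134, 0], "hand": 0}, {"slide": [0, 0, 0], "twist": [-0.041, -0.134, 0], "hand": 0}, {"slide": [0, 0, 0], "twist": [0, 0, 0], "hand": 0}]}}

```text
clock: 6.25
tool_pos: [492.8, -28.9, 215.8]
tcp_rot: [[0.874, 0.387, 0.294], [-0.269, -0.119, 0.956], [0.405, -0.915, 0.0]]
ft_force: [-0.2, 0.2, -0.5]
gripper_width: 0.3
```

```bash
python3 st.py
```

```text
clock 6.25
joint_pos [-0.3, -0.224, 2.136, 0.001, 0.813, -1.573]
tool_pos [492.752, -28.886, 215.778]
tcp_rot [[0.874, 0.387, 0.294], [-0.269, -0.119, 0.956], [0.405, -0.915, 0.0]]
ft_force [-0.249, 0.17, -0.461]
gripper_width 0.3
```

Request:
{"method": "arm_command", "body": {"series": [{"slide": [0, 0, 0], "twist": [-0.041, -0.134, 0], "hand": 0}, {"slide": [0, 0, 0], "twist": [-0.041, -0.134, 0], "hand": 0}, {"slide": [0, 0, 0], "twist": [-0.041, -0.134, 0], "hand": 0}, {"slide": [0, 0, 0], "twist": [0, 0, 0], "hand": 0}]}}

```text
clock: 6.65
tool_pos: [494.0, -29.4, 215.0]
tcp_rot: [[0.642, 0.708, 0.295], [-0.199, -0.217, 0.956], [0.74, -0.672, 0.001]]
ft_force: [-0.3, -0.5, -1.3]
gripper_width: 0.0
```

```bash
python3 st.py; cat > fit.py <<'E'
from h import *
from scipy.optimize import least_squares
D=[eval(l) for l in open('log.txt')]
D.append([[1.033,.1815,1.6075,0,1.354,-.206],[187.031,543.22,251.846],[0]*9])
def fk(k,q):
    h,a2,a3,e,L=k; f=q[1]+q[2]; P=f+q[4]
    return np.array([a2*np.sin(q[1])+a3*np.sin(f)+e*np.cos(f)+L*np.sin(P), h+a2*np.cos(q[1])+a3*np.cos(f)-e*np.sin(f)+L*np.cos(P)])
def res(k): return np.concatenate([fk(k,q)-[np.sqrt(p[0]**2+p[1]**2-117.7**2),p[2]] for q,p,_ in D])
s=least_squares(res,[250,400,400,0,200]); 
if __name__=='__main__': print(s.x.round(1),s.fun.round(1))
E
python3 fit.py
```

```text
clock 6.65
joint_pos [-0.301, -0.38, 2.412, 0.01, 0.277, -1.581]
tool_pos [494.04, -29.394, 214.984]
tcp_rot [[0.642, 0.708, 0.295], [-0.199, -0.217, 0.956], [0.74, -0.672, 0.001]]
ft_force [-0.257, -0.519, -1.274]
gripper_width 0.001
[313.  437.9 514.3  84.8 297.5] [ 0.  -0.   0.  -0.   0.  -0.  -0.1 -0.   0.  -0.   0.  -0.   0.   0.2]
```

```bash
cat >> fit.py <<'E'
def ik(rp,z,P):
    h,a2,a3,e,L=s.x; w=np.array([rp-L*np.sin(P), z-h-L*np.cos(P)]); d=np.hypot(*w); l3=np.hypot(a3,e); g=np.arctan2(e,a3)
    c=(d*d-a2*a2-l3*l3)/(2*a2*l3)
    if abs(c)>1: return None
    t=np.arccos(c); q2=np.arctan2(w[0],w[1])-np.arctan2(l3*np.sin(t),a2+l3*np.cos(t)); q3=t-g
    return np.round([q2,q3,P-q2-q3,w[1]+h],2)
if __name__=='__main__':
  for rp in(560,640):
    for z in(95,240):
      for P in(1.2,1.4,1.57,1.8,2.0,2.2,2.4): print(rp,z,P,ik(rp,z,P))
E
python3 fit.py
```

```text
[313.  437.9 514.3  84.8 297.5] [ 0.  -0.   0.  -0.   0.  -0.  -0.1 -0.   0.  -0.   0.  -0.   0.   0.2]
560 95 1.2 [  1.14   2.06  -2.   -12.79]
560 95 1.4 [ 0.98  2.18 -1.77 44.44]
560 95 1.57 [ 0.82  2.27 -1.52 94.76]
560 95 1.8 [  0.57   2.34  -1.11 162.58]
560 95 2.0 [  0.36   2.36  -0.72 218.79]
560 95 2.2 [ 2.2000e-01  2.3100e+00 -3.3000e-01  2.7006e+02]
560 95 2.4 [1.5000e-01 2.2300e+00 2.0000e-02 3.1435e+02]
560 240 1.2 [  0.68   2.28  -1.76 132.21]
560 240 1.4 [  0.46   2.38  -1.44 189.44]
560 240 1.57 [  0.25   2.43  -1.11 239.76]
560 240 1.8 [-1.0000e-02  2.4300e+00 -6.2000e-01  3.0758e+02]
560 240 2.0 [-1.5000e-01  2.3800e+00 -2.3000e-01  3.6379e+02]
560 240 2.2 [-2.0000e-01  2.2800e+00  1.1000e-01  4.1506e+02]
560 240 2.4 [-1.8000e-01  2.1600e+00  4.2000e-01  4.5935e+02]
640 95 1.2 [  1.11   1.92  -1.83 -12.79]
640 95 1.4 [ 0.96  2.04 -1.6  44.44]
640 95 1.57 [ 0.81  2.12 -1.36 94.76]
640 95 1.8 [  0.6    2.18  -0.98 162.58]
640 95 2.0 [  0.45   2.18  -0.62 218.79]
640 95 2.2 [ 3.4000e-01  2.1300e+00 -2.7000e-01  2.7006e+02]
640 95 2.4 [2.9000e-01 2.0400e+00 6.0000e-02 3.1435e+02]
640 240 1.2 [  0.7    2.12  -1.62 132.21]
640 240 1.4 [  0.52   2.21  -1.32 189.44]
640 240 1.57 [  0.35   2.25  -1.03 239.76]
640 240 1.8 [ 1.6000e-01  2.2500e+00 -6.1000e-01  3.0758e+02]
640 240 2.0 [ 5.0000e-02  2.2000e+00 -2.4000e-01  3.6379e+02]
640 240 2.2 [0.0000e+00 2.1100e+00 9.0000e-02 4.1506e+02]
640 240 2.4 [2.0000e-02 1.9800e+00 4.0000e-01 4.5935e+02]
```

```bash
cat > plan.py <<'E'
import json,sys
from h import *
from scipy.spatial.transform import Rotation as Ro
h,a2,a3,e,L=313.0,437.9,514.3,84.8,297.5
D,DW=117.7,0.
Rz=lambda a:Ro.from_euler('z',a).as_matrix(); Ry=lambda a:Ro.from_euler('y',a).as_matrix()
def fk(q):
    R=Rz(q[0])@Ry(q[1]+q[2])@Rz(q[3]); Rw=R@Ry(q[4])
    p=Rz(q[0])@(np.array([0,D,h])+Ry(q[1])@[0,0,a2]+Ry(q[1]+q[2])@[e,0,a3])+R@[0,DW,0]+Rw@[0,0,L]
    t=Rw@Rz(q[5]-np.pi/2); return p,np.c_[t[:,0],t[:,2],-t[:,1]]
def rows(way,dt=1):
    """way: list of joint vectors from the current one"""
    out=[];P=fk(way[0])
    for q in way[1:]:
        N=fk(q); out.append((((N[0]-P[0])/10).round(2).tolist(), Ro.from_matrix(N[1]@P[1].T).as_rotvec().round(3).tolist())); P=N
    return out
def show(way):
    for (a,b),q in zip(rows(way),way[1:]): print(json.dumps({"slide":a,"twist":b,"hand":0}),'|',round(np.linalg.norm(a),1),round(np.linalg.norm(b),3),fk(q)[0].round())
def interp(a,b,n): return [np.array(a)+(np.array(b)-a)*i/n for i in range(n+1)]
E
python3 - <<'E'
from plan import *
s=monitor.observe(); q=np.array(s['joint_pos']); p,R=fk(q); print(p-s['tool_pos'],np.abs(R-np.array(s['tcp_rot'])).max())
A=q.copy(); A[1:5]=[-.1,2.05,0,.9]; B=A.copy(); B[3]=.42
show(interp(q,A,5)+interp(A,B,3)[1:])
im=get('wrist'); print(np.round(im['tool_from_camera'],2).tolist())
E
```

```text
[ 0.22108775 -0.17339499  0.01984604] 2.220446049250313e-16
{"slide": [0.48, -0.14, -0.72], "twist": [0.031, 0.104, 0.002], "hand": 0} | 0.9 0.109 [499. -31. 208.]
{"slide": [0.29, -0.09, -0.59], "twist": [0.031, 0.104, 0.002], "hand": 0} | 0.7 0.109 [502. -32. 202.]
{"slide": [0.11, -0.05, -0.43], "twist": [0.031, 0.104, 0.001], "hand": 0} | 0.4 0.109 [503. -32. 198.]
{"slide": [-0.04, -0.02, -0.25], "twist": [0.031, 0.104, 0.001], "hand": 0} | 0.3 0.109 [503. -33. 195.]
{"slide": [-0.16, 0.01, -0.05], "twist": [0.03, 0.104, 0.001], "hand": 0} | 0.2 0.108 [501. -33. 195.]
{"slide": [1.05, 3.08, 0.21], "twist": [0.124, -0.039, -0.052], "hand": 0} | 3.3 0.14 [512.  -2. 197.]
{"slide": [1.19, 2.97, 0.63], "twist": [0.124, -0.039, -0.052], "hand": 0} | 3.3 0.14 [523.  28. 203.]
{"slide": [1.3, 2.8, 1.04], "twist": [0.124, -0.039, -0.052], "hand": 0} | 3.3 0.14 [536.  56. 213.]
[[0.0, 0.97, 0.26, -66.64], [0.0, -0.26, 0.97, -131.59], [1.0, -0.0, -0.0, -0.5], [0.0, 0.0, 0.0, 1.0]]
```

Request:
{"method": "arm_command", "body": {"series": [{"slide": [0.48, -0.14, -0.72], "twist": [0.031, 0.104, 0.002], "hand": 0}, {"slide": [0.29, -0.09, -0.59], "twist": [0.031, 0.104, 0.002], "hand": 0}, {"slide": [0.11, -0.05, -0.43], "twist": [0.031, 0.104, 0.001], "hand": 0}, {"slide": [-0.04, -0.02, -0.25], "twist": [0.031, 0.104, 0.001], "hand": 0}, {"slide": [-0.16, 0.01, -0.05], "twist": [0.03, 0.104, 0.001], "hand": 0}, {"slide": [1.05, 3.08, 0.21], "twist": [0.124, -0.039, -0.052], "hand": 0}, {"slide": [1.19, 2.97, 0.63], "twist": [0.124, -0.039, -0.052], "hand": 0}, {"slide": [1.3, 2.8, 1.04], "twist": [0.124, -0.039, -0.052], "hand": 0}]}}

```text
clock: 7.5
tool_pos: [541.6, 56.2, 219.7]
tcp_rot: [[0.821, 0.4, 0.407], [-0.516, 0.215, 0.829], [0.244, -0.891, 0.383]]
ft_force: [0.2, 0.7, -0.5]
gripper_width: 0.4
```

```bash
python3 - <<'E'
from plan import *
s=monitor.observe(); q=np.array(s['joint_pos']); p,R=fk(q); print(q.round(3),p-s['tool_pos'],np.abs(R-np.array(s['tcp_rot'])).max())
# final targets, q4=pi
for z in (60,95,240):
  for P in(1.6,1.7,1.8):
    import fit; print(z,P,fit.ik(630,z,P))
B=q.copy(); B[1:4]=[-.1,2.05,3.14]; B[4]=.9
show(interp(q,B,19))
E
```

```text
[-0.3   -0.099  2.037  0.424  0.906 -1.575] [ 0.07109899 -0.11791774  0.00342204] 3.3306690738754696e-16
60 1.6 [ 0.89  2.1  -1.39 68.69]
60 1.7 [ 0.8   2.14 -1.24 98.33]
60 1.8 [  0.71   2.16  -1.07 127.58]
95 1.6 [  0.78   2.15  -1.33 103.69]
95 1.7 [  0.69   2.18  -1.17 133.33]
95 1.8 [  0.6    2.2   -1.   162.58]
240 1.6 [  0.31   2.28  -0.98 248.69]
240 1.7 [ 2.2000e-01  2.2800e+00 -8.0000e-01  2.7833e+02]
240 1.8 [ 1.4000e-01  2.2700e+00 -6.1000e-01  3.0758e+02]
{"slide": [1.39, 2.65, 1.45], "twist": [0.127, -0.039, -0.052], "hand": 0} | 3.3 0.143 [556.  83. 234.]
{"slide": [1.45, 2.36, 1.82], "twist": [0.127, -0.039, -0.052], "hand": 0} | 3.3 0.143 [570. 106. 252.]
{"slide": [1.49, 2.02, 2.16], "twist": [0.127, -0.039, -0.052], "hand": 0} | 3.3 0.143 [585. 126. 274.]
{"slide": [1.49, 1.64, 2.45], "twist": [0.127, -0.039, -0.052], "hand": 0} | 3.3 0.143 [600. 143. 299.]
{"slide": [1.47, 1.23, 2.69], "twist": [0.127, -0.039, -0.052], "hand": 0} | 3.3 0.143 [615. 155. 326.]
{"slide": [1.41, 0.79, 2.87], "twist": [0.127, -0.039, -0.052], "hand": 0} | 3.3 0.143 [629. 163. 354.]
{"s
[... 661 characters left out ...]
t": [0.127, -0.039, -0.053], "hand": 0} | 3.3 0.143 [690.  94. 555.]
{"slide": [0.12, -2.5, 2.15], "twist": [0.127, -0.039, -0.053], "hand": 0} | 3.3 0.143 [691.  69. 577.]
{"slide": [-0.09, -2.76, 1.81], "twist": [0.127, -0.039, -0.053], "hand": 0} | 3.3 0.143 [690.  42. 595.]
{"slide": [-0.31, -2.97, 1.44], "twist": [0.127, -0.038, -0.053], "hand": 0} | 3.3 0.143 [687.  12. 609.]
{"slide": [-0.52, -3.11, 1.04], "twist": [0.127, -0.038, -0.053], "hand": 0} | 3.3 0.143 [682. -19. 620.]
{"slide": [-0.72, -3.18, 0.61], "twist": [0.127, -0.038, -0.053], "hand": 0} | 3.3 0.143 [675. -51. 626.]
{"slide": [-0.9, -3.2, 0.17], "twist": [0.127, -0.038, -0.053], "hand": 0} | 3.3 0.143 [666. -83. 628.]
```

```bash
python3 - <<'E'
from plan import *
import fit
s=monitor.observe(); q=np.array(s['joint_pos'])
C=q.copy(); C[1:5]=[-.75,2.4,3.1416,.9]; C[0]=-.28
rp=np.sqrt(640**2+55**2-117.7**2); q1=np.arctan2(-55,640)-np.arcsin(117.7/np.hypot(640,55)); print(rp,q1)
k=fit.ik(rp-115,80,1.7); print(k)
S=C.copy(); S[0]=q1; S[1],S[2],S[4]=k[0],k[1],-k[2]
# tool yaw
print(fk(S)[0],fk(S)[1].round(2))
show(interp(q,C,19)); print(); show(interp(C,S,20))
E
```

```text
631.4837369243962 -0.26999885954180225
[  0.75   2.38  -1.43 118.33]
[527.42499381 -23.84633463  79.82684152] [[-0.13  0.96 -0.27]
 [ 0.03 -0.26 -0.96]
 [-0.99 -0.13  0.  ]]
{"slide": [0.73, 2.91, 2.15], "twist": [0.123, -0.054, -0.049], "hand": 0} | 3.7 0.143 [549.  85. 241.]
{"slide": [0.73, 2.64, 2.51], "twist": [0.124, -0.054, -0.047], "hand": 0} | 3.7 0.143 [556. 112. 266.]
{"slide": [0.68, 2.33, 2.83], "twist": [0.125, -0.054, -0.045], "hand": 0} | 3.7 0.143 [563. 135. 295.]
{"slide": [0.59, 1.98, 3.11], "twist": [0.126, -0.054, -0.043], "hand": 0} | 3.7 0.144 [569. 155. 326.]
{"slide": [0.47, 1.59, 3.35], "twist": [0.126, -0.054, -0.041], "hand": 0} | 3.7 0.143 [574. 171. 359.]
{"slide": [0.31, 1.19, 3.52], "twist": [0.127, -0.054, -0.039], "hand": 0} | 3.7 0.143 [577. 182. 394.]
{"slide": [0.12, 0.77, 3.64], "twist": [0.128, -0.054, -0.037], "hand": 0} | 3.7 0.144 [578. 190. 431.]
{"slide": [-0.09, 0.34, 3.69], "twist": [0.128, -0.054, -0.035], "hand": 0} | 3.7 0.143 [577. 194. 468.]
{"slide": [-0.32, -0.09, 3.67], "twist": [0.129, -0.054, -0.033], "hand": 0} | 3.7 0.144 [574
[... 2400 characters left out ...]
.22, 0.09, -3.49], "twist": [0.013, 0.046, 0.0], "hand": 0} | 3.5 0.048 [584. -41. 278.]
{"slide": [-0.43, 0.15, -3.46], "twist": [0.013, 0.046, 0.0], "hand": 0} | 3.5 0.048 [580. -40. 244.]
{"slide": [-0.64, 0.21, -3.42], "twist": [0.013, 0.046, 0.0], "hand": 0} | 3.5 0.048 [573. -38. 210.]
{"slide": [-0.85, 0.26, -3.36], "twist": [0.013, 0.046, 0.0], "hand": 0} | 3.5 0.048 [565. -35. 176.]
{"slide": [-1.05, 0.32, -3.29], "twist": [0.013, 0.046, 0.0], "hand": 0} | 3.5 0.048 [554. -32. 143.]
{"slide": [-1.25, 0.37, -3.21], "twist": [0.013, 0.046, 0.0], "hand": 0} | 3.5 0.048 [542. -28. 111.]
{"slide": [-1.44, 0.43, -3.11], "twist": [0.013, 0.046, 0.0], "hand": 0} | 3.5 0.048 [527. -24.  80.]
```

Request:
{"method": "arm_command", "body": {"series": [{"slide": [0.73, 2.91, 2.15], "twist": [0.123, -0.054, -0.049], "hand": 0}, {"slide": [0.73, 2.64, 2.51], "twist": [0.124, -0.054, -0.047], "hand": 0}, {"slide": [0.68, 2.33, 2.83], "twist": [0.125, -0.054, -0.045], "hand": 0}, {"slide": [0.59, 1.98, 3.11], "twist": [0.126, -0.054, -0.043], "hand": 0}, {"slide": [0.47, 1.59, 3.35], "twist": [0.126, -0.054, -0.041], "hand": 0}, {"slide": [0.31, 1.19, 3.52], "twist": [0.127, -0.054, -0.039], "hand": 0}]}}

```text
clock: 8.1
tool_pos: [575.8, 183.0, 397.1]
tcp_rot: [[0.604, 0.727, 0.327], [-0.796, 0.57, 0.203], [-0.039, -0.383, 0.923]]
ft_force: [0.0, 0.4, -0.1]
gripper_width: 0.6
```

```bash
python3 st.py
```

```text
clock 8.1
joint_pos [-0.296, -0.308, 2.15, 1.28, 0.912, -1.575]
tool_pos [575.843, 183.047, 397.126]
tcp_rot [[0.604, 0.727, 0.327], [-0.796, 0.57, 0.203], [-0.039, -0.383, 0.923]]
ft_force [0.031, 0.449, -0.063]
gripper_width 0.594
```

Tracking is as planned. Continuing.

Request:
{"method": "arm_command", "body": {"series": [{"slide": [0.12, 0.77, 3.64], "twist": [0.128, -0.054, -0.037], "hand": 0}, {"slide": [-0.09, 0.34, 3.69], "twist": [0.128, -0.054, -0.035], "hand": 0}, {"slide": [-0.32, -0.09, 3.67], "twist": [0.129, -0.054, -0.033], "hand": 0}, {"slide": [-0.56, -0.52, 3.58], "twist": [0.129, -0.054, -0.031], "hand": 0}, {"slide": [-0.8, -0.92, 3.43], "twist": [0.13, -0.054, -0.029], "hand": 0}, {"slide": [-1.04, -1.31, 3.21], "twist": [0.13, -0.054, -0.027], "hand": 0}, {"slide": [-1.26, -1.66, 2.93], "twist": [0.131, -0.054, -0.024], "hand": 0}]}}

```text
clock: 8.8
tool_pos: [534.1, 148.3, 640.4]
tcp_rot: [[0.551, 0.832, -0.065], [-0.65, 0.379, -0.659], [-0.523, 0.406, 0.75]]
ft_force: [0.2, -0.1, -0.1]
gripper_width: 0.6
```

Request:
{"method": "arm_command", "body": {"series": [{"slide": [-1.47, -1.97, 2.59], "twist": [0.131, -0.054, -0.022], "hand": 0}, {"slide": [-1.66, -2.24, 2.2], "twist": [0.132, -0.054, -0.02], "hand": 0}, {"slide": [-1.82, -2.47, 1.77], "twist": [0.132, -0.054, -0.018], "hand": 0}, {"slide": [-1.95, -2.64, 1.3], "twist": [0.132, -0.054, -0.016], "hand": 0}, {"slide": [-2.04, -2.75, 0.81], "twist": [0.133, -0.054, -0.014], "hand": 0}, {"slide": [-2.09, -2.81, 0.3], "twist": [0.133, -0.054, -0.011], "hand": 0}, {"slide": [0, 0, 0], "twist": [0, 0, 0], "hand": 0}]}}

```text
clock: 9.5
tool_pos: [422.0, -1.0, 729.1]
tcp_rot: [[0.71, 0.647, -0.277], [-0.209, -0.182, -0.961], [-0.672, 0.74, 0.006]]
ft_force: [0.2, 0.3, -1.4]
gripper_width: 0.7
```

```bash
python3 - <<'E'
from plan import *
import fit
s=monitor.observe(); q=np.array(s['joint_pos']); print(s['clock'],q.round(3))
S=q.copy(); S[:5]=[-.27,.75,2.38,np.pi,1.43]
way=interp(q,S,16); print(way[-1].round(3)); show(way)
cv2.imwrite('pics/s2.png',get('side')['color'][:,:,::-1])
E
```

```text
9.5 [-0.297 -0.765  2.405  3.122  0.903 -1.55 ]
[-0.27   0.75   2.38   3.142  1.43  -1.55 ]
{"slide": [2.94, -0.84, -3.18], "twist": [0.019, 0.057, 0.002], "hand": 0} | 4.4 0.06 [451. -10. 697.]
{"slide": [2.69, -0.76, -3.42], "twist": [0.019, 0.057, 0.002], "hand": 0} | 4.4 0.06 [478. -17. 663.]
{"slide": [2.42, -0.67, -3.64], "twist": [0.019, 0.057, 0.002], "hand": 0} | 4.4 0.06 [503. -24. 627.]
{"slide": [2.14, -0.58, -3.83], "twist": [0.019, 0.057, 0.002], "hand": 0} | 4.4 0.06 [524. -30. 589.]
{"slide": [1.84, -0.48, -4.0], "twist": [0.018, 0.057, 0.002], "hand": 0} | 4.4 0.06 [542. -34. 549.]
{"slide": [1.53, -0.39, -4.14], "twist": [0.018, 0.057, 0.001], "hand": 0} | 4.4 0.06 [558. -38. 507.]
{"slide": [1.21, -0.29, -4.25], "twist": [0.018, 0.057, 0.001], "hand": 0} | 4.4 0.06 [570. -41. 465.]
{"slide": [0.88, -0.19, -4.33], "twist": [0.018, 0.057, 0.001], "hand": 0} | 4.4 0.06 [578. -43. 421.]
{"slide": [0.54, -0.09, -4.39], "twist": [0.018, 0.058, 0.001], "hand": 0} | 4.4 0.061 [584. -44. 378.]
{"slide": [0.2, 0.01, -4.41], "twist": [0.018, 0.058, 0.001], "hand": 0} | 4.4 0.061 [586. -44. 333.]
{"slide": [-0.14, 0.11, -4.41], "twist": [0.017, 0.058, 0.001], "hand": 0} | 4.4 0.06 [584. -43. 289.]
{"slide": [-0.48, 0.2, -4.37], "twist": [0.017, 0.058, 0.001], "hand": 0} | 4.4 0.06 [580. -41. 246.]
{"slide": [-0.82, 0.29, -4.31], "twist": [0.017, 0.058, 0.001], "hand": 0} | 4.4 0.06 [571. -38. 202.]
{"slide": [-1.15, 0.38, -4.22], "twist": [0.017, 0.058, 0.0], "hand": 0} | 4.4 0.06 [560. -34. 160.]
{"slide": [-1.47, 0.47, -4.1], "twist": [0.016, 0.058, 0.0], "hand": 0} | 4.4 0.06 [545. -29. 119.]
{"slide": [-1.78, 0.55, -3.95], "twist": [0.016, 0.058, 0.0], "hand": 0} | 4.4 0.06 [527. -24.  80.]
```

View pics/s2.png

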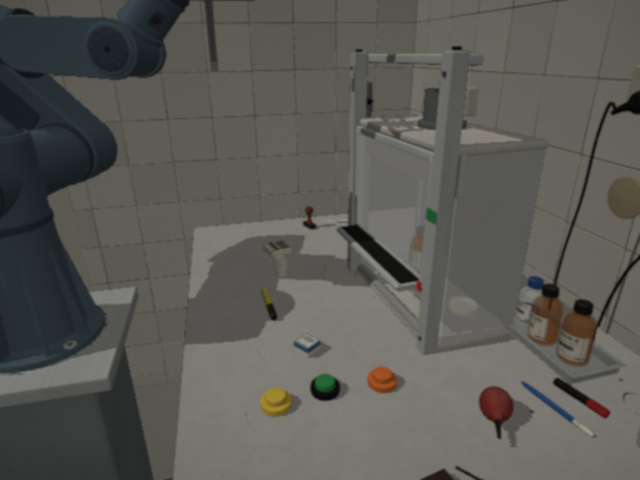

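The arm is flipped clear and the button has sprung back up at (324,383), with nothing moved. Descending in front of the lip.

Request:
{"method": "arm_command", "body": {"series": [{"slide": [2.94, -0.84, -3.18], "twist": [0.019, 0.057, 0.002], "hand": 0}, {"slide": [2.69, -0.76, -3.42], "twist": [0.019, 0.057, 0.002], "hand": 0}, {"slide": [2.42, -0.67, -3.64], "twist": [0.019, 0.057, 0.002], "hand": 0}, {"slide": [2.14, -0.58, -3.83], "twist": [0.019, 0.057, 0.002], "hand": 0}, {"slide": [1.84, -0.48, -4.0], "twist": [0.018, 0.057, 0.002], "hand": 0}, {"slide": [1.53, -0.39, -4.14], "twist": [0.018, 0.057, 0.001], "hand": 0}, {"slide": [1.21, -0.29, -4.25], "twist": [0.018, 0.057, 0.001], "hand": 0}, {"slide": [0.88, -0.19, -4.33], "twist": [0.018, 0.057, 0.001], "hand": 0}]}}

```text
clock: 10.35
tool_pos: [583.3, -42.6, 416.1]
tcp_rot: [[0.329, 0.907, -0.262], [-0.081, -0.249, -0.965], [-0.941, 0.339, -0.009]]
ft_force: [1.8, -0.3, -0.6]
gripper_width: 0.2
```

Request:
{"method": "arm_command", "body": {"series": [{"slide": [0.54, -0.09, -4.39], "twist": [0.018, 0.058, 0.001], "hand": 0}, {"slide": [0.2, 0.01, -4.41], "twist": [0.018, 0.058, 0.001], "hand": 0}, {"slide": [-0.14, 0.11, -4.41], "twist": [0.017, 0.058, 0.001], "hand": 0}, {"slide": [-0.48, 0.2, -4.37], "twist": [0.017, 0.058, 0.001], "hand": 0}, {"slide": [-0.82, 0.29, -4.31], "twist": [0.017, 0.058, 0.001], "hand": 0}, {"slide": [-1.3, 0.38, -3.6], "twist": [0.017, 0.058, 0.0], "hand": 0}, {"slide": [0, 0, 0], "twist": [0, 0, 0], "hand": 0}]}}

```text
clock: 11.05
tool_pos: [561.1, -33.0, 156.9]
tcp_rot: [[-0.02, 0.965, -0.262], [0.025, -0.262, -0.965], [-0.999, -0.026, -0.019]]
ft_force: [0.4, -0.1, 0.4]
gripper_width: 0.6
```

```bash
python3 st.py; python3 - <<'E'
from plan import *
import fit
cv2.imwrite('pics/w2.png',get('wrist')['color'][:,:,::-1])
s=monitor.observe(); q=np.array(s['joint_pos']);S=q.copy(); S[:5]=[-.27,.75,2.38,np.pi,1.43]
show(interp(q,S,3))
E
```

```text
clock 11.05
joint_pos [-0.276, 0.555, 2.382, 3.13, 1.341, -1.549]
tool_pos [561.123, -33.013, 156.886]
tcp_rot [[-0.02, 0.965, -0.262], [0.025, -0.262, -0.965], [-0.999, -0.026, -0.019]]
ft_force [0.383, -0.128, 0.379]
gripper_width 0.586
{"slide": [-1.03, 0.3, -2.72], "twist": [0.011, 0.035, -0.002], "hand": 0} | 2.9 0.037 [552. -31. 132.]
{"slide": [-1.17, 0.33, -2.64], "twist": [0.01, 0.035, -0.002], "hand": 0} | 2.9 0.036 [541. -27. 105.]
{"slide": [-1.31, 0.36, -2.57], "twist": [0.01, 0.035, -0.002], "hand": 0} | 2.9 0.036 [527. -24.  80.]
```

View pics/w2.png

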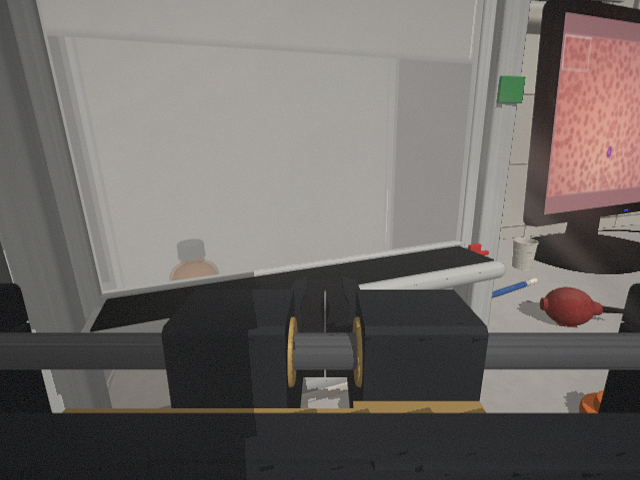

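The wrist camera sees the lip, the red pointer at (478,249) and the green mark at (511,90). Lowering to staging height, in front of the lip, and measuring the pointer and mark from here.

Request:
{"method": "arm_command", "body": {"series": [{"slide": [-1.03, 0.3, -2.72], "twist": [0.011, 0.035, -0.002], "hand": 0}, {"slide": [-1.17, 0.33, -2.64], "twist": [0.01, 0.035, -0.002], "hand": 0}, {"slide": [-1.31, 0.36, -2.57], "twist": [0.01, 0.035, -0.002], "hand": 0}, {"slide": [0, 0, 0], "twist": [0, 0, 0], "hand": 0}]}}

```text
clock: 11.5
tool_pos: [526.6, -23.5, 80.7]
tcp_rot: [[-0.119, 0.955, -0.271], [0.056, -0.266, -0.962], [-0.991, -0.13, -0.022]]
ft_force: [-0.6, -0.6, 0.4]
gripper_width: 0.4
```

```bash
python3 st.py; cat > look.py <<'E'
from h import *
def red(im):
    H=cv2.cvtColor(im['color'],cv2.COLOR_RGB2HSV); m=cv2.inRange(H,np.array((0,150,110)),np.array((6,255,255)))|cv2.inRange(H,np.array((174,150,110)),np.array((180,255,255)))
    n,l,s,c=cv2.connectedComponentsWithStats(m); return [(s[i].tolist(),c[i].round(1).tolist()) for i in range(1,n) if s[i][4]>=15]
def hoodx(im,u,v,hx,hf=(684,-56),yaw=.08):
    c,d=ray(im,u,v); n=np.array([np.cos(yaw),np.sin(yaw),0]); k=(hx-n@(c-np.array([*hf,0])))/(n@d); return c+d*k
if __name__=='__main__':
  im=get('wrist')
  for s,c in blobs(im,(45,80,50),(85,255,255)): print('green',s,c,hoodx(im,*c,-15).round(1))
  for s,c in red(im): print('red',s,c,hoodx(im,*c,-17).round(1),hoodx(im,c[0],s[1],-17).round(1)[2],hoodx(im,c[0],s[1]+s[3],-17).round(1)[2])
  x,y,w,h=440,40,140,260
  cv2.imwrite('pics/w3.png',cv2.resize(im['color'][150:450,380:580,::-1],None,fx=2,fy=2,interpolation=cv2.INTER_CUBIC))
E
python3 look.py
```

```text
clock 11.5
joint_pos [-0.268, 0.747, 2.381, 3.146, 1.428, -1.549]
tool_pos [526.556, -23.492, 80.73]
tcp_rot [[-0.119, 0.955, -0.271], [0.056, -0.266, -0.962], [-0.991, -0.13, -0.022]]
ft_force [-0.621, -0.561, 0.388]
gripper_width 0.407
```

Request:
{"method": "arm_command", "body": {"series": [{"slide": [2.8, -0.78, 0], "twist": [0, 0, 0], "hand": 0}, {"slide": [2.8, -0.78, 0], "twist": [0, 0, 0], "hand": 0}, {"slide": [2.0, -0.55, 0], "twist": [0, 0, 0], "hand": 0}, {"slide": [0, 0, 0], "twist": [0, 0, 0], "hand": 0}]}}

```text
clock: 11.95
tool_pos: [606.6, -46.2, 86.2]
tcp_rot: [[-0.109, 0.956, -0.272], [0.053, -0.268, -0.962], [-0.993, -0.119, -0.022]]
ft_force: [0.2, -0.7, 0.5]
gripper_width: 0.4
```

```bash
python3 - <<'E'
from look import *
im=get('side'); cv2.imwrite('pics/s3.png',cv2.resize(im['color'][190:340,270:470,::-1],None,fx=4,fy=4,interpolation=cv2.INTER_CUBIC))
print(red(im))
E
```

```text
[([417, 281, 4, 9, 29], [418.6, 285.3]), ([488, 394, 13, 22, 145], [493.8, 401.6])]
```

View pics/s3.png

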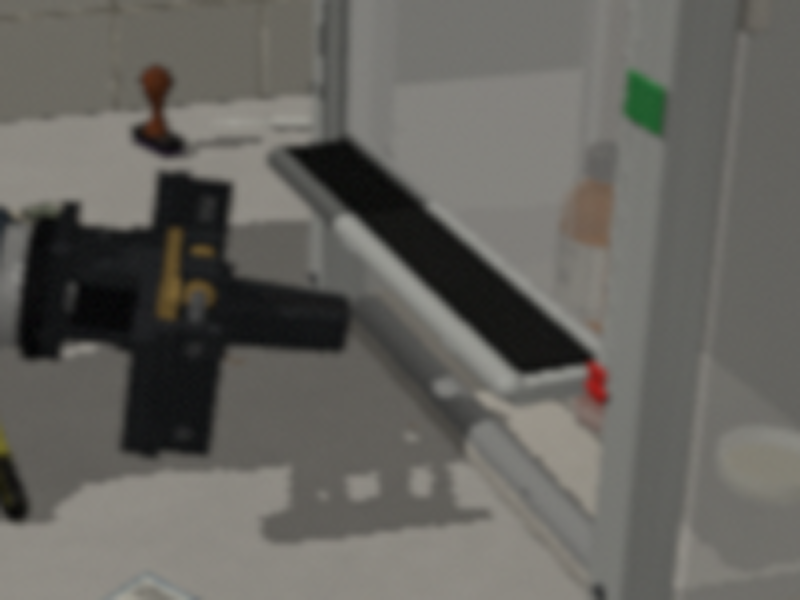

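The closed fingers stand level just in front of and below the lip; all clear. Sliding under.

Request:
{"method": "arm_command", "body": {"series": [{"slide": [1.6, -0.45, -0.2], "twist": [0, 0, 0], "hand": 0}, {"slide": [1.6, -0.45, -0.2], "twist": [0, 0, 0], "hand": 0}, {"slide": [0, 0, 0], "twist": [0, 0, 0], "hand": 0}, {"slide": [0, 0, 0], "twist": [0, 0, 0], "hand": 0}]}}

```text
clock: 12.4
tool_pos: [633.0, -53.5, 77.4]
tcp_rot: [[-0.12, 0.955, -0.272], [0.056, -0.267, -0.962], [-0.991, -0.131, -0.022]]
ft_force: [0.0, 0.6, 0.6]
gripper_width: 0.5
```

Request:
{"method": "arm_command", "body": {"series": [{"slide": [0, 0, 0.4], "twist": [0, 0, 0], "hand": 0}, {"slide": [0, 0, 0.4], "twist": [0, 0, 0], "hand": 0}, {"slide": [0, 0, 0], "twist": [0, 0, 0], "hand": 0}]}}

```text
clock: 12.7
tool_pos: [633.3, -53.5, 85.5]
tcp_rot: [[-0.12, 0.955, -0.272], [0.056, -0.267, -0.962], [-0.991, -0.131, -0.022]]
ft_force: [-0.3, 0.9, -0.4]
gripper_width: 0.5
```

Request:
{"method": "arm_command", "body": {"series": [{"slide": [0, 0, 0.4], "twist": [0, 0, 0], "hand": 0}, {"slide": [0, 0, 0], "twist": [0, 0, 0], "hand": 0}]}}

```text
clock: 12.9
tool_pos: [633.7, -53.7, 89.5]
tcp_rot: [[-0.12, 0.955, -0.272], [0.056, -0.267, -0.962], [-0.991, -0.131, -0.022]]
ft_force: [-0.4, 0.8, 0.4]
gripper_width: 0.2
```

Request:
{"method": "arm_command", "body": {"series": [{"slide": [0, 0, 0.4], "twist": [0, 0, 0], "hand": 0}, {"slide": [0, 0, 0], "twist": [0, 0, 0], "hand": 0}]}}

```text
clock: 13.1
tool_pos: [633.8, -53.8, 93.4]
tcp_rot: [[-0.12, 0.955, -0.272], [0.056, -0.267, -0.962], [-0.991, -0.131, -0.022]]
ft_force: [0.2, 0.2, -0.9]
gripper_width: 0.5
```

Request:
{"method": "arm_command", "body": {"series": [{"slide": [0.7, -0.2, 0.2], "twist": [0, 0, 0], "hand": 0}, {"slide": [0, 0, 0.2], "twist": [0, 0, 0], "hand": 0}, {"slide": [0, 0, 0], "twist": [0, 0, 0], "hand": 0}]}}

```text
clock: 13.4
tool_pos: [639.7, -55.4, 95.6]
tcp_rot: [[-0.124, 0.954, -0.272], [0.057, -0.267, -0.962], [-0.991, -0.135, -0.021]]
ft_force: [-6.2, -1.3, -1.2]
gripper_width: 0.9
```

Request:
{"method": "arm_command", "body": {"series": [{"slide": [0, 0, 0.3], "twist": [0, 0, 0], "hand": 0}, {"slide": [0, 0, 0], "twist": [0, 0, 0], "hand": 0}]}}

```text
clock: 13.6
tool_pos: [640.1, -55.5, 99.2]
tcp_rot: [[-0.123, 0.954, -0.272], [0.057, -0.267, -0.962], [-0.991, -0.133, -0.021]]
ft_force: [-6.4, -0.1, -1.4]
gripper_width: 0.2
```

Request:
{"method": "arm_command", "body": {"series": [{"slide": [0, 0, 0.3], "twist": [0, 0, 0], "hand": 0}, {"slide": [0, 0, 0], "twist": [0, 0, 0], "hand": 0}]}}

```text
clock: 13.8
tool_pos: [640.5, -55.7, 102.7]
tcp_rot: [[-0.121, 0.955, -0.272], [0.057, -0.267, -0.962], [-0.991, -0.132, -0.022]]
ft_force: [-6.1, 0.1, -1.1]
gripper_width: 0.2
```

Request:
{"method": "arm_command", "body": {"series": [{"slide": [0, 0, 0.3], "twist": [0, 0, 0], "hand": 0}, {"slide": [0, 0, 0], "twist": [0, 0, 0], "hand": 0}]}}

```text
clock: 14.0
tool_pos: [640.6, -55.8, 105.9]
tcp_rot: [[-0.121, 0.955, -0.273], [0.057, -0.267, -0.962], [-0.991, -0.132, -0.022]]
ft_force: [-2.4, -0.2, -1.7]
gripper_width: 0.1
```

```bash
python3 - <<'E'
from look import *
im=get('side'); cv2.imwrite('pics/s4.png',cv2.resize(im['color'][200:320,300:460,::-1],None,fx=5,fy=5,interpolation=cv2.INTER_CUBIC))
print(red(im)[:1]); print(proj(im,(654,-59,106)),monitor.observe()['ft_force'])
E
```

```text
[([417, 281, 4, 9, 29], [418.7, 285.1])]
[373.70922447 260.53578175] [-4.61093521 -0.7024581  -1.16129828]
```

View pics/s4.png

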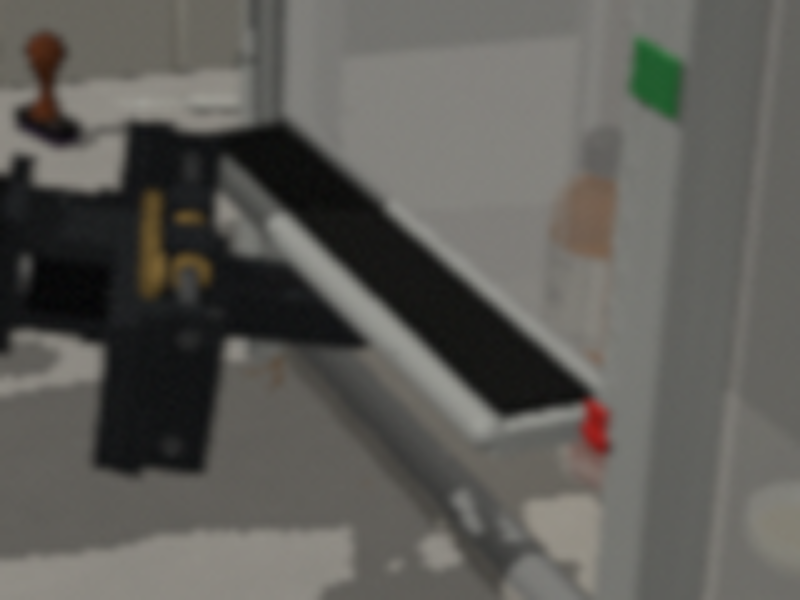

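The fingers are under the lip, but the force of about −6 N in x fits the left end of the wide gripper body, yawed 0.35 rad from the hood, touching the nose. Backing off, squaring to the hood, then re-entering.

Request:
{"method": "arm_command", "body": {"series": [{"slide": [-2.0, 0.55, -0.5], "twist": [0, 0, 0], "hand": 0}, {"slide": [-2.5, 0.4, -1.2], "twist": [0, 0, 0], "hand": 0}, {"slide": [-0.5, 0, -0.5], "twist": [0, 0, 0.117], "hand": 0}, {"slide": [0, 0, 0], "twist": [0, 0, 0.117], "hand": 0}, {"slide": [0, 0, 0], "twist": [0, 0, 0.117], "hand": 0}, {"slide": [0, 0, 0], "twist": [0, 0, 0], "hand": 0}, {"slide": [0, 0, 0], "twist": [0, 0, 0], "hand": 0}]}}

```text
clock: 14.75
tool_pos: [592.9, -49.1, 85.5]
tcp_rot: [[-0.129, 0.991, 0.039], [0.014, 0.041, -0.999], [-0.992, -0.128, -0.019]]
ft_force: [0.4, 0.1, -0.0]
gripper_width: 0.6
```

```bash
python3 st.py; python3 -c "
from plan import *
q=np.array(monitor.observe()['joint_pos']); print('wrist',(fk(q)[0]-L*fk(q)[1][:,1]).round())"
```

```text
clock 14.75
joint_pos [-0.6, 0.712, 2.276, 2.482, 1.319, -1.456]
tool_pos [592.928, -49.055, 85.494]
tcp_rot [[-0.129, 0.991, 0.039], [0.014, 0.041, -0.999], [-0.992, -0.128, -0.019]]
ft_force [0.446, 0.061, -0.009]
gripper_width 0.578
wrist [298. -62. 123.]
```

Request:
{"method": "arm_command", "body": {"series": [{"slide": [2.6, 0.1, -0.3], "twist": [0, 0, 0], "hand": 0}, {"slide": [2.6, 0.1, 0], "twist": [0, 0, 0], "hand": 0}, {"slide": [0, 0, 0], "twist": [0, 0, 0], "hand": 0}, {"slide": [0, 0, 0], "twist": [0, 0, 0], "hand": 0}]}}

```text
clock: 15.15
tool_pos: [644.2, -42.6, 82.0]
tcp_rot: [[-0.131, 0.99, 0.047], [0.014, 0.049, -0.999], [-0.991, -0.13, -0.02]]
ft_force: [-0.2, -0.4, -1.1]
gripper_width: 0.5
```

Request:
{"method": "arm_command", "body": {"series": [{"slide": [0, 0, 0.5], "twist": [0, 0, 0], "hand": 0}, {"slide": [0, 0, 0.5], "twist": [0, 0, 0], "hand": 0}, {"slide": [0, 0, 0.4], "twist": [0, 0, 0], "hand": 0}, {"slide": [0, 0, 0], "twist": [0, 0, 0], "hand": 0}]}}

```text
clock: 15.55
tool_pos: [644.1, -44.9, 96.6]
tcp_rot: [[-0.13, 0.99, 0.045], [0.014, 0.047, -0.999], [-0.991, -0.13, -0.02]]
ft_force: [0.1, -0.6, 0.4]
gripper_width: 0.5
```

Request:
{"method": "arm_command", "body": {"series": [{"slide": [0, 0, 0.3], "twist": [0, 0, 0], "hand": 0}, {"slide": [0, 0, 0.3], "twist": [0, 0, 0], "hand": 0}, {"slide": [0, 0, 0], "twist": [0, 0, 0], "hand": 0}]}}

```text
clock: 15.85
tool_pos: [644.3, -44.8, 102.2]
tcp_rot: [[-0.131, 0.99, 0.045], [0.014, 0.047, -0.999], [-0.991, -0.13, -0.02]]
ft_force: [-0.6, -0.7, -0.4]
gripper_width: 0.5
```

Request:
{"method": "arm_command", "body": {"series": [{"slide": [0, 0, 0.3], "twist": [0, 0, 0], "hand": 0}, {"slide": [0, 0, 0], "twist": [0, 0, 0], "hand": 0}]}}

```text
clock: 16.05
tool_pos: [644.3, -44.7, 105.0]
tcp_rot: [[-0.131, 0.99, 0.045], [0.014, 0.047, -0.999], [-0.991, -0.13, -0.02]]
ft_force: [0.3, 0.8, -0.9]
gripper_width: 0.4
```

No x force now. Continuing up until contact.

Request:
{"method": "arm_command", "body": {"series": [{"slide": [0, 0, 0.3], "twist": [0, 0, 0], "hand": 0}, {"slide": [0, 0, 0], "twist": [0, 0, 0], "hand": 0}]}}

```text
clock: 16.25
tool_pos: [644.1, -44.6, 107.5]
tcp_rot: [[-0.132, 0.99, 0.045], [0.014, 0.047, -0.999], [-0.991, -0.131, -0.02]]
ft_force: [-0.6, -0.0, -2.5]
gripper_width: 0.5
```

Request:
{"method": "arm_command", "body": {"series": [{"slide": [0, 0, 0.3], "twist": [0, 0, 0], "hand": 0}, {"slide": [0, 0, 0], "twist": [0, 0, 0], "hand": 0}]}}

```text
clock: 16.45
tool_pos: [644.0, -44.6, 110.6]
tcp_rot: [[-0.132, 0.99, 0.045], [0.014, 0.048, -0.999], [-0.991, -0.131, -0.021]]
ft_force: [0.1, -1.2, -2.7]
gripper_width: 0.3
```

Request:
{"method": "arm_command", "body": {"series": [{"slide": [0, 0, 0.3], "twist": [0, 0, 0], "hand": 0}, {"slide": [0, 0, 0], "twist": [0, 0, 0], "hand": 0}]}}

```text
clock: 16.65
tool_pos: [644.1, -44.6, 113.9]
tcp_rot: [[-0.131, 0.99, 0.045], [0.014, 0.048, -0.999], [-0.991, -0.131, -0.02]]
ft_force: [-1.1, 0.1, -3.1]
gripper_width: 0.3
```

```bash
python3 look.py; python3 -c "
from look import *
print(red(get('side'))[:1])"
```

```text
[([417, 276, 5, 10, 30], [418.8, 280.9])]
```

Contact at TCP z≈106.5 with about 3 N, and the pointer is moving up. Lifting.

Request:
{"method": "arm_command", "body": {"series": [{"slide": [0, 0, 0.6], "twist": [0, 0, 0], "hand": 0}, {"slide": [0, 0, 1], "twist": [0, 0, 0], "hand": 0}, {"slide": [0, 0, 1], "twist": [0, 0, 0], "hand": 0}, {"slide": [0, 0, 1], "twist": [0, 0, 0], "hand": 0}, {"slide": [0, 0, 1], "twist": [0, 0, 0], "hand": 0}, {"slide": [0, 0, 1], "twist": [0, 0, 0], "hand": 0}, {"slide": [0, 0, 0.6], "twist": [0, 0, 0], "hand": 0}, {"slide": [0, 0, 0.2], "twist": [0, 0, 0], "hand": 0}]}}

```text
clock: 17.55
tool_pos: [644.1, -44.5, 178.4]
tcp_rot: [[-0.131, 0.99, 0.045], [0.014, 0.048, -0.999], [-0.991, -0.13, -0.02]]
ft_force: [-0.9, -1.3, -4.9]
gripper_width: 0.6
```

Request:
{"method": "arm_command", "body": {"series": [{"slide": [0, 0, 0.6], "twist": [0, 0, 0], "hand": 0}, {"slide": [0, 0, 1], "twist": [0, 0, 0], "hand": 0}, {"slide": [0, 0, 1], "twist": [0, 0, 0], "hand": 0}, {"slide": [0, 0, 0.6], "twist": [0, 0, 0], "hand": 0}, {"slide": [0, 0, 0.3], "twist": [0, 0, 0], "hand": 0}, {"slide": [0, 0, 0], "twist": [0, 0, 0], "hand": 0}]}}

```text
clock: 18.15
tool_pos: [644.2, -44.5, 213.3]
tcp_rot: [[-0.13, 0.99, 0.046], [0.014, 0.048, -0.999], [-0.991, -0.129, -0.02]]
ft_force: [-0.9, 0.2, -1.6]
gripper_width: 0.8
```

```bash
python3 st.py; python3 look.py; python3 - <<'E'
from look import *
a=get('side');b=get('top')
ra,rb=red(a),red(b); print(ra[:2],rb)
ga=blobs(a,(45,80,50),(85,255,255)); gb=blobs(b,(45,80,50),(85,255,255)); print(ga,gb)
cv2.imwrite('pics/s5.png',cv2.resize(a['color'][180:300,340:500,::-1],None,fx=5,fy=5,interpolation=cv2.INTER_CUBIC))
E
```

```text
clock 18.15
joint_pos [-0.505, 0.302, 2.273, 2.46, 0.974, -1.202]
tool_pos [644.248, -44.493, 213.338]
tcp_rot [[-0.13, 0.99, 0.046], [0.014, 0.048, -0.999], [-0.991, -0.129, -0.02]]
ft_force [-0.897, 0.185, -1.62]
gripper_width 0.799
[([422, 222, 4, 9, 30], [423.5, 226.6]), ([489, 393, 9, 13, 80], [493.3, 399.2])] [([234, 95, 6, 6, 22], [236.4, 97.6]), ([478, 114, 10, 7, 39], [482.3, 116.7]), ([424, 157, 8, 5, 27], [427.1, 159.6]), ([472, 168, 19, 12, 95], [480.9, 175.1])]
[([426, 208, 10, 15, 109], [430.8, 215.0]), ([314, 374, 21, 18, 292], [324.3, 382.7])] [([431, 152, 14, 5, 49], [437.6, 154.1]), ([435, 256, 14, 14, 153], [441.6, 262.6])]
```

View pics/s5.png

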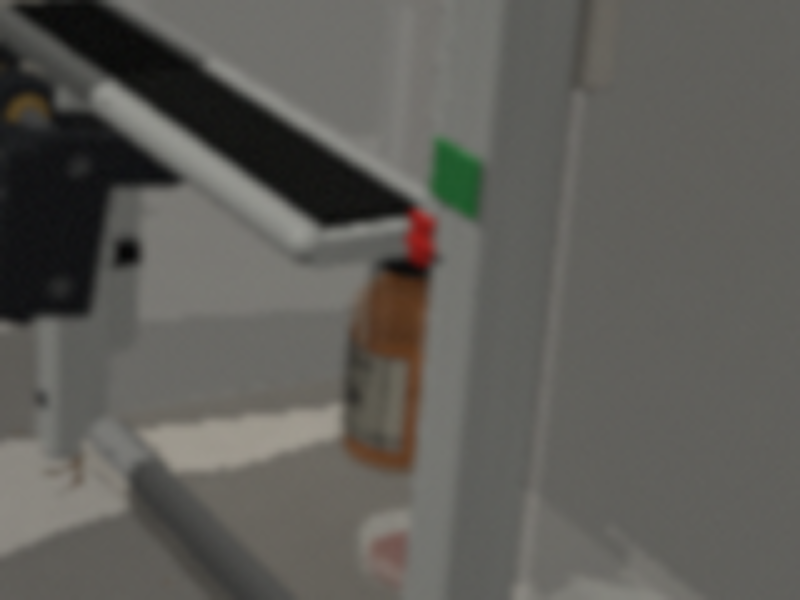

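The side view shows the pointer now at about (424,227) and the mark at (431,215), so the pointer is still a bit low.

```bash
python3 - <<'E'
from look import *
a=get('side');b=get('top')
def subc(im,box,kind):
    x,y,w,h=box; c=im['color'][y:y+h,x:x+w].astype(float); r,g,bl=c[...,0],c[...,1],c[...,2]
    wt=np.clip((r-np.maximum(g,bl)) if kind=='r' else (g-np.maximum(r,bl)),0,None); wt[wt<25]=0
    yy,xx=np.mgrid[y:y+h,x:x+w]; return (xx*wt).sum()/wt.sum(),(yy*wt).sum()/wt.sum()
P=[subc(a,(414,216,16,22),'r'),subc(b,(420,153,16,14),'r')]; M=[subc(a,(422,203,20,24),'g'),subc(b,(428,149,20,10),'g')]
print(P,M)
for o in(P,M): print(tri((a,*o[0]),(b,*o[1])))
print([hoodx(i,*c,h).round(1) for i,c,h in((a,P[0],-17),(b,P[1],-17),(a,M[0],-15),(b,M[1],-15))])
E
```

```text
[(np.float64(423.1852604359069), np.float64(227.9667528629479)), (np.float64(427.04035339063995), np.float64(159.59980897803248))] [(np.float64(430.7142198663286), np.float64(214.86218022585848)), (np.float64(437.6787544343713), np.float64(153.97437918801734))]
(array([ 680.12185329, -206.42675607,  232.15786395]), [np.float64(0.16892721930877197), np.float64(0.16892721930893437)])
(array([ 682.04055052, -222.14007545,  259.95456096]), [np.float64(0.5770676996744646), np.float64(0.57706769967484)])
[array([ 679.1, -208. ,  232.8]), array([ 678.9, -205.6,  235.9]), array([ 682.3, -222.7,  260.4]), array([ 682.3, -222.5,  257.7])]
```

About 28 mm remaining. Raising 25 mm, then backing off to check from the front.

Request:
{"method": "arm_command", "body": {"series": [{"slide": [0, 0, 0.4], "twist": [0, 0, 0], "hand": 0}, {"slide": [0, 0, 0.6], "twist": [0, 0, 0], "hand": 0}, {"slide": [0, 0, 0.6], "twist": [0, 0, 0], "hand": 0}, {"slide": [0, 0, 0.5], "twist": [0, 0, 0], "hand": 0}, {"slide": [0, 0, 0.3], "twist": [0, 0, 0], "hand": 0}, {"slide": [0, 0, 0.1], "twist": [0, 0, 0], "hand": 0}, {"slide": [0, 0, 0], "twist": [0, 0, 0], "hand": 0}]}}

```text
clock: 19.1
tool_pos: [644.3, -44.7, 238.3]
tcp_rot: [[-0.13, 0.99, 0.045], [0.014, 0.048, -0.999], [-0.991, -0.129, -0.02]]
ft_force: [-0.9, -1.0, -1.1]
gripper_width: 0.5
```

Request:
{"method": "arm_command", "body": {"series": [{"slide": [0, 0, -0.5], "twist": [0, 0, 0], "hand": 0}, {"slide": [0, 0, -1], "twist": [0, 0, 0], "hand": 0}, {"slide": [-2.5, -0.1, -0.5], "twist": [0, 0, 0], "hand": 0}, {"slide": [-4, -0.2, 0], "twist": [0, 0, 0], "hand": 0}, {"slide": [-4, -0.2, 0], "twist": [0, 0, 0], "hand": 0}, {"slide": [0, 0, 0], "twist": [0, 0, -0.1], "hand": 0}, {"slide": [0, 0, 0], "twist": [0, 0, -0.1], "hand": 0}, {"slide": [0, 0, 0], "twist": [0, 0, 0], "hand": 0}]}}

```text
clock: 19.9
tool_pos: [539.3, -48.9, 218.3]
tcp_rot: [[-0.124, 0.982, -0.143], [0.039, -0.139, -0.99], [-0.992, -0.128, -0.021]]
ft_force: [-0.4, 1.0, -0.3]
gripper_width: 0.7
```

```bash
python3 st.py; sed -i "s/^  cv2.imwrite('pics\/w3.*$/  cv2.imwrite('pics\/w5.png',im['color'][:,:,::-1])/" look.py; python3 look.py
```

```text
clock 19.9
joint_pos [-0.527, 0.106, 2.537, 2.677, 0.986, -1.332]
tool_pos [539.297, -48.874, 218.322]
tcp_rot [[-0.124, 0.982, -0.143], [0.039, -0.139, -0.99], [-0.992, -0.128, -0.021]]
ft_force [-0.364, 0.963, -0.301]
gripper_width 0.731
red [509, 278, 12, 9, 72] [513.9, 281.6] [ 682.9 -255.4  131.6] 135.7 125.3
red [559, 326, 24, 6, 57] [568.8, 329.9] [ 689.9 -341.8   57.7] 63.3 54.7
```

View pics/w5.png

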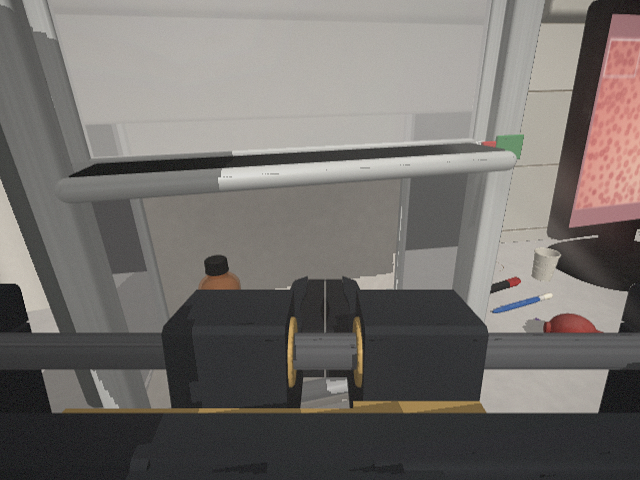

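The front view shows the pointer (489,146) beside the mark (509,146), partly hidden by the lip nose. Raising the camera for a clean reading.

Request:
{"method": "arm_command", "body": {"series": [{"slide": [0, 0, 4], "twist": [0, 0, 0], "hand": 0}, {"slide": [0, 0, 4], "twist": [0, 0, 0], "hand": 0}, {"slide": [0, 0, 0], "twist": [0, 0, 0], "hand": 0}, {"slide": [0, 0, 0], "twist": [0, 0, 0], "hand": 0}]}}

```text
clock: 20.35
tool_pos: [540.8, -49.5, 297.3]
tcp_rot: [[-0.119, 0.983, -0.138], [0.032, -0.135, -0.99], [-0.992, -0.122, -0.015]]
ft_force: [0.4, -0.6, 0.0]
gripper_width: 0.3
```

```bash
cat > meas.py <<'E'
from look import *
import sys
a=get('side');b=get('top');w=get('wrist')
def sub(im,p,r,kind):
    u,v=proj(im,p); x,y=int(u-r),int(v-r); x0,y0=max(x,0),max(y,0); c=im['color'][y0:int(v+r),x0:int(u+r)].astype(float); R,g,bl=c[...,0],c[...,1],c[...,2]
    wt=np.clip((R-np.maximum(g,bl)) if kind=='r' else (g-np.maximum(R,bl)),0,None); wt[wt<25]=0
    if wt.sum()==0: return None
    yy,xx=np.mgrid[y0:y0+c.shape[0],x0:x0+c.shape[1]]; ys=np.where((wt>50).any(1))[0]
    return (xx*wt).sum()/wt.sum(),(yy*wt).sum()/wt.sum(),ys.min()+y0,ys.max()+y0+1
for kind,p,hx in(('r',(680,-206,float(sys.argv[1])),-17),('g',(682,-222,259.5),-15)):
    o=[sub(im,p,r,kind) for im,r in((a,13),(b,10),(w,35))]; print(kind,[None if q is None else np.round(q,1).tolist() for q in o])
    print(' side+top',tri((a,*o[0][:2]),(b,*o[1][:2]))[0].round(1))
    if o[2]: print(' wrist',hoodx(w,*o[2][:2],hx).round(1),[hoodx(w,o[2][0],k,hx)[2].round(1) for k in o[2][2:]],'side+wrist',tri((a,*o[0][:2]),(w,*o[2][:2])))
u,v=proj(w,(681,-212,260)); u,v=int(u),int(v); y0=max(v-60,0);x0=max(0,min(640-160,u-80))
cv2.imwrite('pics/'+sys.argv[2],cv2.resize(w['color'][y0:y0+120,x0:x0+160,::-1],None,fx=5,fy=5,interpolation=cv2.INTER_CUBIC))
E
python3 meas.py 257 w6.png
```

```text
r [[424.2, 212.2, 208.0, 218.0], [429.5, 155.1, 153.0, 158.0], [478.1, 233.3, 227.0, 241.0]]
 side+top [ 679.8 -205.6  259. ]
 wrist [ 679.  -206.   262.2] [np.float64(268.3), np.float64(254.7)] side+wrist (array([ 679.59896102, -206.9259723 ,  260.62718397]), [np.float64(1.2084479569459574), np.float64(1.2084479569460147)])Traceback (most recent call last):
  File "meas.py", line 11, in <module>
    o=[sub(im,p,r,kind) for im,r in((a,13),(b,10),(w,35))]; print(kind,[None if q is None else np.round(q,1).tolist() for q in o])
       ~~~^^^^^^^^^^^^^
  File "meas.py", line 9, in sub
    return (xx*wt).sum()/wt.sum(),(yy*wt).sum()/wt.sum(),ys.min()+y0,ys.max()+y0+1
                                                         ~~~~~~^^
    return umr_minimum(a, axis, None, out, keepdims, initial, where)
ValueError: zero-size array to reduction operation minimum which has no identity
```

```bash
sed -i 's/wt>50/wt>25/' meas.py; python3 meas.py 257 w6.png
```

```text
r [[424.2, 212.2, 207.0, 218.0], [429.5, 155.1, 153.0, 159.0], [478.2, 230.5, 224.0, 238.0]]
 side+top [ 679.8 -205.6  259. ]
 wrist [ 679.  -206.1  262.1] [np.float64(268.4), np.float64(254.8)] side+wrist (array([ 679.55392743, -206.96879496,  260.61607075]), [np.float64(1.1705168405335464), np.float64(1.1705168405335695)])
g [[431.2, 215.0, 208.0, 223.0], [438.4, 153.7, 152.0, 157.0], [495.0, 228.3, 218.0, 241.0]]
 side+top [ 682.3 -223.5  260.2]
 wrist [ 682.5 -224.4  261.5] [np.float64(271.5), np.float64(248.8)] side+wrist (array([ 682.3939422 , -224.51304738,  261.11082546]), [np.float64(0.422828849874749), np.float64(0.4228288498746667)])
```

View pics/w6.png

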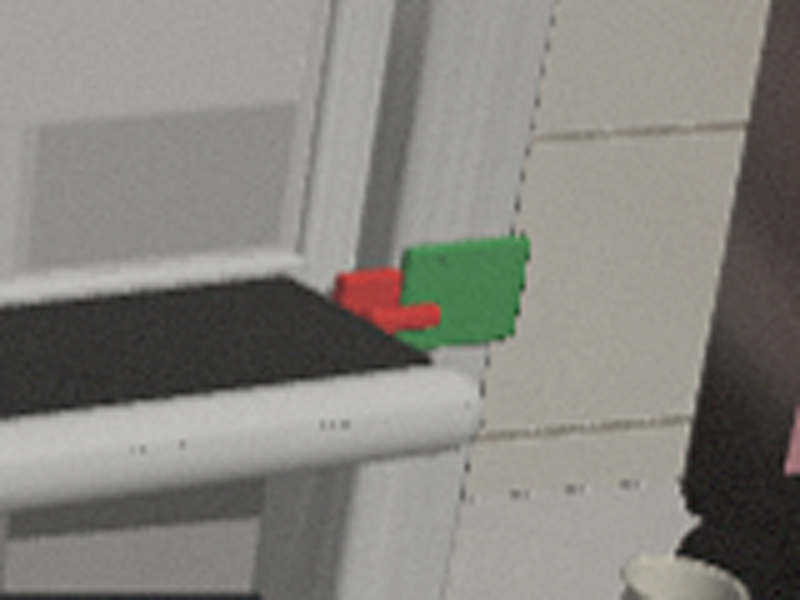

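Clear view: the red bar pointer's tip is at crop (438,316), and the green band spans y 245–346 at that column (centre about 295). Since the pointer stands in front of the post and the camera looks down, I'll compute the height with parallax.

```bash
python3 - <<'E'
from look import *
w=get('wrist');a=get('side'); print('cam',(ray(w,0,0)[0]).round())
u,v=proj(w,(681,-212,260)); u,v=int(u),int(v); y0=max(v-60,0);x0=max(0,min(480,u-80)); print(x0,y0)
f=lambda x,y:(x0+x/5,y0+y/5)
for hx in(-15,-17,-20,-23): print('tip',hx,hoodx(w,*f(436,316),hx).round(1))
for q in((405,248),(528,237),(516,335),(405,348)): print('band',hoodx(w,*f(*q),-15).round(1))
# bar end in side view via epipolar: project candidates
for hx in(-15,-17,-20,-23): print(hx,proj(a,hoodx(w,*f(436,316),hx)).round(2))
cv2.imwrite('pics/s6.png',cv2.resize(a['color'][195:235,405:450,::-1],None,fx=14,fy=14,interpolation=cv2.INTER_CUBIC))
E
```

```text
cam [419. -35. 375.]
402 171
tip -15 [ 682.1 -219.4  256.6]
tip -17 [ 679.9 -217.9  257.5]
tip -20 [ 676.7 -215.7  259. ]
tip -23 [ 673.5 -213.4  260.4]
band [ 681.4 -210.7  270.4]
band [ 683.3 -235.5  270. ]
band [ 683.5 -237.1  250.8]
band [ 681.6 -214.1  250.9]
-15 [429.38 216.44]
-17 [427.75 215.67]
-20 [425.31 214.51]
-23 [422.88 213.36]
```

View pics/s6.png

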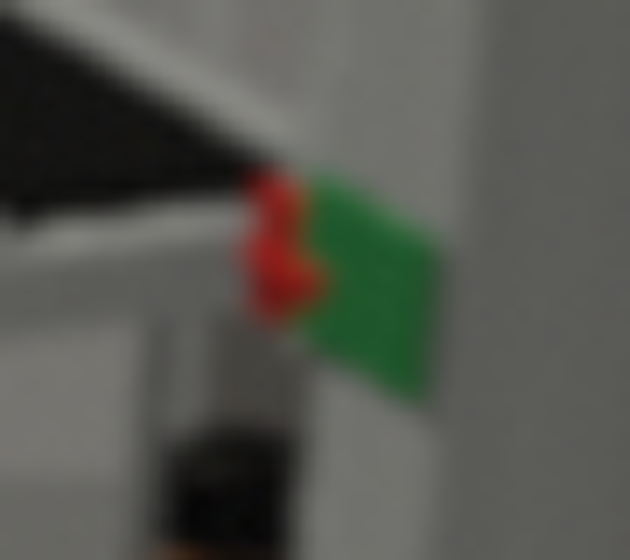

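Band centre z≈260.6, tip ≈257.7 (both views agree on the tip plane at −17 mm), so 3 mm more is needed: TCP z from 238.3 to 241.3 at the same pose. Re-entering.

Request:
{"method": "arm_command", "body": {"series": [{"slide": [0, 0, -4], "twist": [0, 0, 0], "hand": 0}, {"slide": [0, 0, -4], "twist": [0, 0, 0], "hand": 0}, {"slide": [0, 0, 0], "twist": [0, 0, 0.1], "hand": 0}, {"slide": [0, 0, 0], "twist": [0, 0, 0.1], "hand": 0}, {"slide": [4, 0.2, 0], "twist": [0, 0, 0], "hand": 0}, {"slide": [0, 0, 0], "twist": [0, 0, 0], "hand": 0}]}}

```text
clock: 21.35
tool_pos: [583.4, -51.7, 218.6]
tcp_rot: [[-0.128, 0.991, 0.044], [0.014, 0.046, -0.999], [-0.992, -0.127, -0.02]]
ft_force: [0.6, 0.6, 0.5]
gripper_width: 0.5
```

Request:
{"method": "arm_command", "body": {"series": [{"slide": [3.5, 0.2, 0], "twist": [0, 0, 0], "hand": 0}, {"slide": [2.8, 0, 0], "twist": [0, 0, 0], "hand": 0}, {"slide": [0, 0, 0], "twist": [0, 0, 0], "hand": 0}, {"slide": [0, 0, 0], "twist": [0, 0, 0], "hand": 0}]}}

```text
clock: 21.75
tool_pos: [643.2, -44.1, 217.6]
tcp_rot: [[-0.131, 0.99, 0.051], [0.014, 0.053, -0.998], [-0.991, -0.13, -0.021]]
ft_force: [-0.7, -0.6, 0.2]
gripper_width: 0.4
```

Request:
{"method": "arm_command", "body": {"series": [{"slide": [0, 0, 0.8], "twist": [0, 0, 0], "hand": 0}, {"slide": [0, 0, 0.8], "twist": [0, 0, 0], "hand": 0}, {"slide": [0, 0, 0], "twist": [0, 0, 0], "hand": 0}]}}

```text
clock: 22.05
tool_pos: [643.5, -45.6, 236.4]
tcp_rot: [[-0.127, 0.991, 0.049], [0.013, 0.051, -0.999], [-0.992, -0.126, -0.019]]
ft_force: [0.4, -1.0, -0.6]
gripper_width: 0.6
```

Request:
{"method": "arm_command", "body": {"series": [{"slide": [0, 0, 0.3], "twist": [0, 0, 0], "hand": 0}, {"slide": [0, 0, 0.3], "twist": [0, 0, 0], "hand": 0}, {"slide": [0, 0, 0], "twist": [0, 0, 0], "hand": 0}, {"slide": [0, 0, 0], "twist": [0, 0, 0], "hand": 0}]}}

```text
clock: 22.45
tool_pos: [643.5, -45.5, 240.5]
tcp_rot: [[-0.129, 0.99, 0.049], [0.014, 0.051, -0.999], [-0.992, -0.128, -0.021]]
ft_force: [-0.6, -0.3, 0.6]
gripper_width: 0.7
```

Request:
{"method": "arm_command", "body": {"series": [{"slide": [0, 0, 0.1], "twist": [0, 0, 0], "hand": 0}, {"slide": [0, 0, 0], "twist": [0, 0, 0], "hand": 0}, {"slide": [0, 0, 0], "twist": [0, 0, 0], "hand": 0}]}}

```text
clock: 22.75
tool_pos: [643.4, -45.5, 241.0]
tcp_rot: [[-0.13, 0.99, 0.049], [0.014, 0.051, -0.999], [-0.991, -0.129, -0.021]]
ft_force: [-1.6, -0.9, -4.8]
gripper_width: 0.4
```

```bash
python3 - <<'E'
from look import *
exec(open('meas.py').read().split('for kind')[0].replace('import sys',''))
r=sub(a,(680,-206,260),13,'r');t=sub(b,(680,-206,260),10,'r'); print(r,t,tri((a,*r[:2]),(b,*t[:2]))[0])
E
```

```text
(np.float64(424.30061152236885), np.float64(210.50434502735757), np.int64(205), np.int64(217)) (np.float64(429.8459214501511), np.float64(154.69486404833836), np.int64(152), np.int64(158)) [ 679.64553878 -205.61558455  261.92143656]
```

The pointer rose about 2.9 mm. Backing off and checking numerically from the same viewpoint.

Request:
{"method": "arm_command", "body": {"series": [{"slide": [0, 0, -0.5], "twist": [0, 0, 0], "hand": 0}, {"slide": [0, 0, -1], "twist": [0, 0, 0], "hand": 0}, {"slide": [-2.5, -0.1, -0.5], "twist": [0, 0, 0], "hand": 0}, {"slide": [-4, -0.2, 0], "twist": [0, 0, 0], "hand": 0}, {"slide": [-4, -0.2, 0], "twist": [0, 0, 0], "hand": 0}, {"slide": [0, 0, 0], "twist": [0, 0, -0.1], "hand": 0}, {"slide": [0, 0, 0], "twist": [0, 0, -0.1], "hand": 0}]}}

```text
clock: 23.6
tool_pos: [538.2, -55.8, 222.9]
tcp_rot: [[-0.121, 0.981, -0.151], [0.038, -0.148, -0.988], [-0.992, -0.125, -0.019]]
ft_force: [1.0, -0.5, 1.7]
gripper_width: 0.5
```

Request:
{"method": "arm_command", "body": {"series": [{"slide": [0, 0, 4], "twist": [0, 0, 0], "hand": 0}, {"slide": [0, 0, 4], "twist": [0, 0, 0], "hand": 0}, {"slide": [0, 0, 0], "twist": [0, 0, 0], "hand": 0}, {"slide": [0, 0, 0], "twist": [0, 0, 0], "hand": 0}, {"slide": [0, 0, 0], "twist": [0, 0, 0], "hand": 0}]}}

```text
clock: 24.1
tool_pos: [539.3, -50.2, 297.4]
tcp_rot: [[-0.123, 0.983, -0.137], [0.038, -0.134, -0.99], [-0.992, -0.127, -0.02]]
ft_force: [-0.1, 0.1, -0.5]
gripper_width: 0.3
```

```bash
python3 meas.py 260 w7.png; python3 - <<'E'
from look import *
import pickle
w=get('wrist')
c=w['color'].astype(int); u,v=proj(w,(680,-206,260)); u,v=int(u),int(v)
x0,y0=max(u-30,0),max(v-30,0); k=c[y0:v+30,x0:u+45]; m=(k[...,0]-np.maximum(k[...,1],k[...,2]))>40
ys,xs=np.where(m); xr=xs.max(); sel=xs>=xr-3; tip=(x0+xr+.5,y0+ys[sel].mean()+.5); print('tip px',tip,[hoodx(w,*tip,h).round(1).tolist() for h in(-17,-19)])
T0=pickle.load(open('top.pkl','rb'))['color'].astype(int); b=get('top')['color'].astype(int)
for n,(x,y) in dict(timer=(220,268),cup=(273,270),box=(398,266),marker=(332,289),orange=(440,226),yellow=(449,296),fan=(441,263)).items():
    d=np.abs(b-T0)[y-16:y+16,x-16:x+16].max(2); print(n,(d>60).sum())
s=monitor.observe(); print(s['clock'],s['tool_pos'],np.round(s['ft_force'],1))
E
```

```text
r [[424.4, 210.3, 205.0, 216.0], [429.9, 154.6, 152.0, 158.0], [477.3, 233.0, 226.0, 241.0]]
 side+top [ 679.7 -205.7  262.3]
 wrist [ 679.  -206.1  264.9] [np.float64(271.6), np.float64(257.1)] side+wrist (array([ 679.54029474, -206.80193972,  263.63692468]), [np.float64(0.9175759531424558), np.float64(0.9175759531423839)])
g [[431.1, 215.2, 208.0, 223.0], [438.6, 153.6, 152.0, 157.0], [494.1, 233.6, 223.0, 246.0]]
 side+top [ 682.3 -223.8  260.1]
 wrist [ 682.5 -224.8  261.6] [np.float64(271.9), np.float64(249.0)] side+wrist (array([ 682.09894203, -224.76429012,  261.10750767]), [np.float64(0.5817864844750138), np.float64(0.5817864844749054)])
tip px (np.float64(488.5), np.float64(236.27777777777777)) [[679.9, -218.1, 260.1], [677.8, -216.6, 261.1]]
timer 21
cup 58
box 498
marker 457
orange 0
yellow 0
fan 0
24.35 [539.16717467 -50.39122743 295.75574294] [0.4 0.8 0.1]
```

The tip at 260.1–261 is level with the band centre at about 260.6. The top view of the box and marker may be blocked by the arm, so I'll check those in the side view.

```bash
python3 - <<'E'
from look import *
import pickle
S0=pickle.load(open('side.pkl','rb')); s=get('side')
for n,lo,hi,reg in(('box blue',(95,80,40),(125,255,255),(285,330,40,30)),('marker yellow',(22,90,50),(34,255,255),(250,280,40,50))):
    for im in(S0,s):
        x,y,w,h=reg; print(n,[ (b[0],b[1]) for b in blobs({'color':im['color'][y:y+h,x:x+w]},lo,hi,10)])
d=np.abs(s['color'].astype(int)-S0['color']).max(2); print('cup/timer diff',(d[235:285,262:296]>60).sum(),'fan',(d[372:395,312:338]>60).sum())
E
```

```text
box blue [([10, 12, 25, 10, 82], [21.3, 16.5])]
box blue [([10, 12, 25, 10, 83], [21.4, 16.5])]
marker yellow [([11, 8, 11, 18, 105], [16.1, 16.6])]
marker yellow [([11, 8, 11, 18, 109], [16.0, 16.3])]
cup/timer diff 0 fan 0
```

Nothing has moved, and the robot is touching nothing. Handing in.

```bash
python3 -c "
from workcell import order
print(order.close_job())"
```

```text
the job is handed in; nothing more can be done
None
```

The fan button was pressed and released first, and the window now stands by itself with the pointer level with the green mark. I handed the job in at about 24.4 s on the robot's clock.

- **Fan button:** I pressed it straight down with closed fingers through its 6 mm travel, until the force rose to about 17 N at the stop. After release it looked sprung back in the pictures.
- **Window:** I pushed it up from beneath the lip with closed fingers, at 3–5 N. I backed off to measure it, then gave it a second push of about 3 mm.
- **Pointer height:** the last front-view reading puts the pointer tip at 260–261 mm and the centre of the band at about 260.6 mm. The colour-centre readings of the whole red part sit 1–3 mm higher, because they include its mounting block, so I relied on the tip.
- **Contact with the lip:** on the first entry one end of the gripper body seems to have touched the lip's nose, with about 6 N. I backed out, squared the gripper to the hood and went in again without touching it.
- **Things on the desk:** the side view matches the first picture for the cup, timer, box, marker and button. The top view differed at the box and marker, most likely because the arm was in the way. The side view showed both unmoved.
- **At hand-in:** the gripper was about 70 mm clear of the lip, with the force reading near zero.

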